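# Fetch the culture dish from the drawer behind the reagent bottles

### The arm

A 7-joint arm with a two-finger parallel gripper is mounted at the origin on a cart in front of the work surface, level with it; the furniture and walls round the work are solid. World frame = base frame: x ahead of the robot, y to its left, z up, the work surface at z = 0. Lengths are in m, angles in rad, forces in N, time in s.
With the tool pointing down it reaches from about 0.425 to 0.95 m from the base axis. Payload 4.7 kg.
Tool frame: the origin (TCP) lies at the very end of the fingers, on their centre line; the grasp point (between the pads) lies 19 mm behind it (env.grasp_offset is the distance from the TCP to the grasp point, in m); x points along the fingers, z is the direction in which the jaws open and shut, and the axes are right-handed (so a half turn about x gives the same grasp; the last joint's range is limited). The gripper opens to 85 mm and grips with 20 to 120 N. Pads are 22 mm wide; open, the fingers measure 114 mm over their backs; the gripper's body (76 mm by 85 mm) begins 54 mm behind the grasp point. The pads swing forward as they close: fully open they stand 13 mm farther back than shut.
Start: joints at [1.096, 0.469, -0.049, 1.532, 0.024, 1.141, -0.082], TCP at [0.291, -0.609, 0.231] pointing down, gripper open.
Joint ranges: [-2.59, 2.59], [-0.33, 1.99], [-1.39, 1.29], [0.1, 2.45], [-1.04, 4.18], [0.21, 1.99], [-2.66, 2.66]. Speed limits (rad/s): [2.57, 2.57, 3.14, 3.14, 3.14, 3.14, 3.14].

### API

Orientations are given as a unit quaternion [x, y, z, w].
In Python, from cell import env gives the robot as it stands.
- The arm moves only by the shell command python3 -m inch 'ROWS' [OPENING] [FORCE]. ROWS is text: rows parted by semicolons, each of 6 numbers parted by spaces: the shift along the tool's x, y, z in m, then the turn, a rotation vector about the tool's x, y, z in rad. In form: dx dy dz rx ry rz; .... A call has 1 to 20 rows; each row shifts and turns the commanded pose from where the row before left it, along the tool's axes as they then stand; what a row does not reach is not made up. A row lasts 1/12 s, in which the tool goes at most 41.7 mm and 7.16 degrees, less where a joint would pass 70% of its speed; a pose out of reach is approached as far as the arm can. A call with a gripper value outside its range is refused whole. OPENING is the finger opening in m, from 0 to 0.0854, set as the call begins (- or left out, the last holds). The fingers move at their own pace and stop on an object; FORCE is the grip in N (left out, the last holds). Time passes only in rows, so rows that do not move let the fingers close. It gives the time, the measured TCP pose, the force and the opening at its end, in the units of the state.
- env.state(): the state, without advancing time (a new reading comes with each control period).
- env.read_camera(name): name is "side" or "top"; returns the picture (420x560x3 uint8, blue, green, red); there is no depth.
- env.camera_params(name): a dict with "fx", "fy", "cx", "cy" (pixels), "k1" (the pictures are not rectified: a ray, as slopes to the right and down, at radius r is drawn at 1 + k1 r^2 times it, then the intrinsics apply), "R" (3x3) and "t" (3): a world point X has camera coordinates R X + t. Camera axes: x right, y down, z forward; pixel columns grow to the right and rows downward; lengths in m; the calibration is good to about 2 mm. A picture is of the moment at which its call begins. camera_params takes no time and is no camera call.
- env.close_job(): hands the job in, once; it reports no verdict.
Trained networks look in the newest picture that a camera, given by its name, has taken for a name from the list of things; names that differ only in an ending like _2 or _b are one class to them, and where a whole thing is asked for, a point or a joint stands for the part that bears it (a point fixed in the world has none). Each returns a list of dicts, best first, with "conf" (0 to 1); they miss things now and then, are a little off and sometimes report something else, mostly with a low value. They report only what shows in the picture. A call takes as long as a camera call.
- env.find_in(camera, thing): "box" ([left, top, width, height] in pixels, round what is visible of it).
- env.outline_of(camera, thing): "region" (420x560 bool, what is visible of it) and "box" ([left, top, width, height] in pixels, round what is visible of it).
The state is a dict: "t": time; "joints": joint angles; "joint_velocities": joint speeds; "joint_efforts": joint torques, N m; "ee_pos": TCP position; "eef_rot": TCP orientation; "force": force on the tool from outside, world axes, zero at the start; "wrist_torque": the same for the moment, N m; "grip_width": finger opening in m.
Only numpy, scipy, OpenCV 4.12 (cv2) and the standard library are available. Lean on these libraries where they do the work, as an engineer would, in place of code of your own. Each camera call takes 0.05 s, during which the arm holds its last target.

### The job

The culture dish in the clear bench drawer is due on the colony counter, but three bottles stand in the drawer's way. First stand all three bottles upright on the steel drip tray, then take the dish out of the drawer and lay it flat inside the rim of the counter's round well. Finally shut the drawer fully and put each bottle back, upright, on the very spot of the drip mat where it stood at the start; do not tip the dish or a bottle over.

Things in the scene. Friction and masses are not known exactly. Their poses are not given: they have to be found in the camera images.
- stain_bottle_mid (a point): Brown glass reagent bottle with a white screw cap: round body 38 mm in diameter and 62 mm tall, cap 24 mm in diameter, 78 mm tall in all. The point is on its axis, 39 mm above its underside; z is its upright axis. Loose, 50 to 100 g. It starts on one of the three rings of the mat.
- dropper_bottle_mid (a point): Brown dropper bottle with black collar and black rubber teat, the tallest of the three: round body 33 mm in diameter up to 62 mm, collar 24 mm in diameter to 77 mm, teat 13 mm in diameter, 102 mm tall in all. The point is on its axis, 51 mm above its underside; z is its upright axis. Loose, 50 to 100 g. Starts on another ring.
- oil_bottle_mid (a point): Small slim brown bottle with a black pointed cap, the smallest of the three: round body 28 mm in diameter and 46 mm tall, then neck and cap 16 mm in diameter, 74 mm tall in all. The point is on its axis, 37 mm above its underside; z is its upright axis. Loose, 50 to 100 g. Starts on the remaining ring.
- dish_mid (a point): Round flat culture dish with lid, 56 mm in diameter, 12 mm high, about 16 g. It lies flat on the floor of the drawer, seen through the clear hood. The point is its centre, 6 mm above its underside; z is its upright axis.
- drawer (a joint): How far the drawer is out, in m: 0 is shut (front panel against the hood), 0.11 is the stop. It starts shut or up to 8 mm ajar, slides with about 1 N of friction and stays where it is left. Left on the mat, the two rear bottles are struck once it is out 50 to 65 mm; the front one is in the way of the knob and of the hand that pulls it.
- drawer_knob (a point): Steel knob in the middle of the drawer's white front panel: head 20 mm in diameter and 14 mm long on a thinner stem, lying along the direction of sliding. The point is on its axis, in the middle of the head, 21 mm out from the panel and 36 mm above the worktop; it moves with the drawer.
- bench_drawer: Clear-topped drawer unit, fixed: 130 mm deep (x), 160 mm wide (y), 64 mm high. Origin at the centre of its underside; the drawer slides out along its -x axis. Front edge of the hood at x = -0.065; front panel 5 mm thick, top edge 62 mm high. Drawer inside: 118 mm deep, 142 mm wide, floor 10 mm above the worktop, side walls up to 33 mm.
- bottle_mat: Black rubber drip mat, fixed, in front of the drawer and parallel to it: 116 mm (x) by 128 mm (y), 3 mm thick, origin at the centre of its underside. Three moulded rings, 50 mm in diameter, centred at (x, y) = (31, 36), (31, -36) and (-31, 0) mm, the last one farthest from the drawer; one bottle stands on each.
- drip_tray: Low stainless tray, fixed, the side area for the bottles: 125 mm by 125 mm, floor 2 mm above the worktop, rim 16 mm high. Origin at the centre of its underside.
- counter_well (a point): Round black stage of the colony counter, a low fixed console 130 by 130 mm: the point is the centre of the well's floor, 34 mm above the worktop. Rim round it: inside diameter 74 mm, 2.5 mm high. The console's rear part, from 50 mm behind the point, is 13 mm higher than the well floor; x of this point's frame points to that rear part.

How it is judged:
By the outcome, as a careful person would: the job done as asked, in the order asked, and still so for the second after the job is handed in, with the robot touching nothing.
It also fails if it takes over 138 s, if anything falls off the work surface, if the arm or the gripper's body presses on something with over 40 N, if the wrist force passes 120 N, or if a joint passes its speed limit or range.

## Working session

There is one attempt and no reset: what is moved stays moved. The work goes in short steps, Python scripts to look and compute and a shell command to move; the robot and the scene stay as the last step left them, time stands still between calls to the robot, and variables do not carry over. Pictures are saved under pics/ and viewed, and the job is handed in when it is done.

```bash
ls; mkdir -p pics
python3 - <<'E'
from cell import env
import cv2
for n in("side","top"):
    cv2.imwrite(f"pics/{n}0.png",env.read_camera(n)); p=env.camera_params(n); print(n,p)
s=env.state(); print(s['t'],s['ee_pos'],s['eef_rot'],s['grip_width'],s['force'],env.grasp_offset)
E
```

```text
pics
side {'fx': 459.07819351099124, 'fy': 459.07819351099124, 'cx': 285.780649479934, 'cy': 207.6076801656941, 'k1': -0.07285311895283735, 'R': array([[-0.94660381, -0.32209898,  0.01390915],
       [-0.26746736,  0.760498  , -0.59169587],
       [ 0.18000676, -0.56382181, -0.80604127]]), 't': array([0.38875819, 0.41509077, 0.62371579])}
top {'fx': 480.7292699595619, 'fy': 480.7292699595619, 'cx': 274.39151599537445, 'cy': 210.89479990930772, 'k1': -0.17301310328994884, 'R': array([[-0.02923014, -0.99949084, -0.01279324],
       [-0.98203113,  0.03110205, -0.18613846],
       [ 0.18644158,  0.0071225 , -0.98244023]]), 't': array([-0.31029459,  0.54428735,  0.84096598])}
0.1 [ 0.29084225 -0.60855825  0.23035577] [ 0.37738868  0.59870915 -0.37677466  0.59763367] 0.0853337595844011 [ 0.17827318  1.0383991  -0.72716188] 0.0187
```

View pics/side0.png

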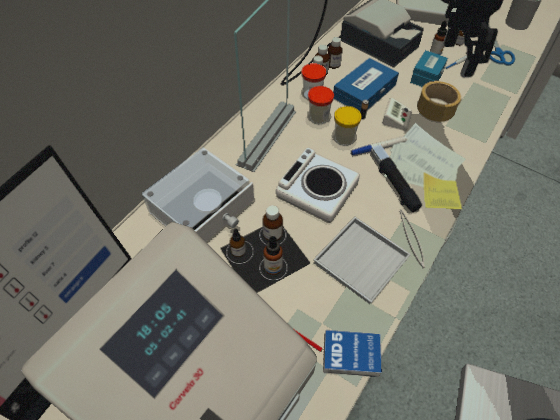

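View pics/top0.png

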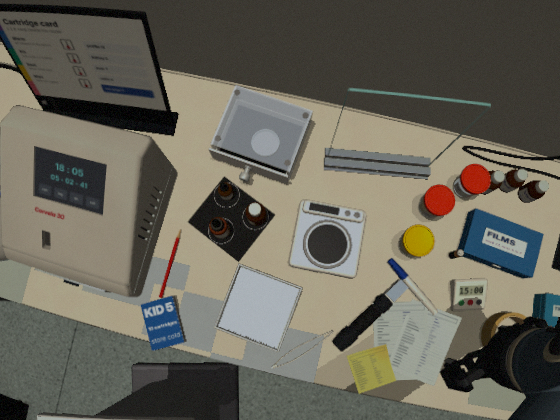

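```bash
cat > h.py <<'E'
from cell import env
import numpy as np, cv2
from scipy.optimize import least_squares
def P(n):return env.camera_params(n)
def proj(n,X,p=None):
    p=p or P(n); X=np.atleast_2d(X); c=X@np.array(p['R']).T+p['t']; s=c[:,:2]/c[:,2:]
    r2=(s**2).sum(1,keepdims=True); s=s*(1+p['k1']*r2); return s*[p['fx'],p['fy']]+[p['cx'],p['cy']]
def unproj(n,uv,z):
    p=P(n); uv=np.atleast_2d(np.array(uv,float)); d=(uv-[p['cx'],p['cy']])/[p['fx'],p['fy']]; s=d.copy()
    for _ in range(20): s=d/(1+p['k1']*(s**2).sum(1,keepdims=True))
    R=np.array(p['R']); C=-R.T@p['t']; D=np.c_[s,np.ones(len(s))]@R
    return C+D*((z-C[2])/D[:,2:])
def crop(img,x,y,w,h,s,name):
    cv2.imwrite(name,cv2.resize(img[y:y+h,x:x+w],None,fx=s,fy=s,interpolation=cv2.INTER_CUBIC))
E
python3 - <<'E'
from h import *
t=cv2.imread('pics/top0.png'); s=cv2.imread('pics/side0.png')
crop(t,180,75,195,150,4,'pics/tc1.png'); crop(t,180,165,195,150,4,'pics/tc2.png'); crop(s,135,140,195,150,4,'pics/sc1.png');crop(s,260,140,160,150,4,'pics/sc2.png');crop(t,200,235,120,120,4,'pics/tc3.png')
env.read_camera("top");env.read_camera("side")
for n in("top","side"):
  for th in["stain_bottle_mid","dropper_bottle_mid","oil_bottle_mid","dish_mid","drawer_knob","bench_drawer","bottle_mat","drip_tray","counter_well"]:
    try: print(n,th,[(np.round(d['box'],1).tolist(),round(d['conf'],2)) for d in env.find_in(n,th)[:3]])
    except Exception as e: print(n,th,e)
E
```

```text
top stain_bottle_mid [([244.4, 200.9, 18.9, 24.4], 0.73)]
top dropper_bottle_mid [([208.9, 217.2, 20.6, 19.5], 0.59), ([245.2, 202.8, 20.5, 25.0], 0.36)]
top oil_bottle_mid [([219.1, 184.4, 15.9, 12.0], 0.67)]
top dish_mid [([187.3, 176.8, 85.7, 83.6], 0.35)]
top drawer_knob [([209.6, 147.2, 78.8, 37.5], 0.96)]
top bench_drawer [([209.8, 87.2, 101.9, 90.4], 0.87)]
top bottle_mat [([189.3, 180.5, 83.2, 80.2], 0.75)]
top drip_tray [([213.1, 265.9, 90.2, 85.5], 0.93)]
top counter_well [([289.3, 198.1, 76.9, 78.0], 0.73)]
side stain_bottle_mid [([262.5, 207.9, 22.1, 30.3], 0.68), ([260.8, 236.3, 23.0, 35.1], 0.3)]
side dropper_bottle_mid [([263.8, 236.0, 18.6, 40.6], 0.75)]
side oil_bottle_mid [([226.2, 230.2, 20.5, 28.9], 0.71)]
side dish_mid []
side drawer_knob [([193.6, 185.7, 61.1, 52.0], 0.9)]
side bench_drawer [([141.9, 146.9, 115.2, 91.3], 0.9), ([192.1, 182.5, 60.3, 56.1], 0.25)]
side bottle_mat [([222.2, 231.0, 89.2, 60.1], 0.65)]
side drip_tray [([313.2, 218.3, 96.8, 86.0], 0.9)]
side counter_well [([277.6, 149.6, 81.0, 71.1], 0.87)]
```

View pics/tc1.png

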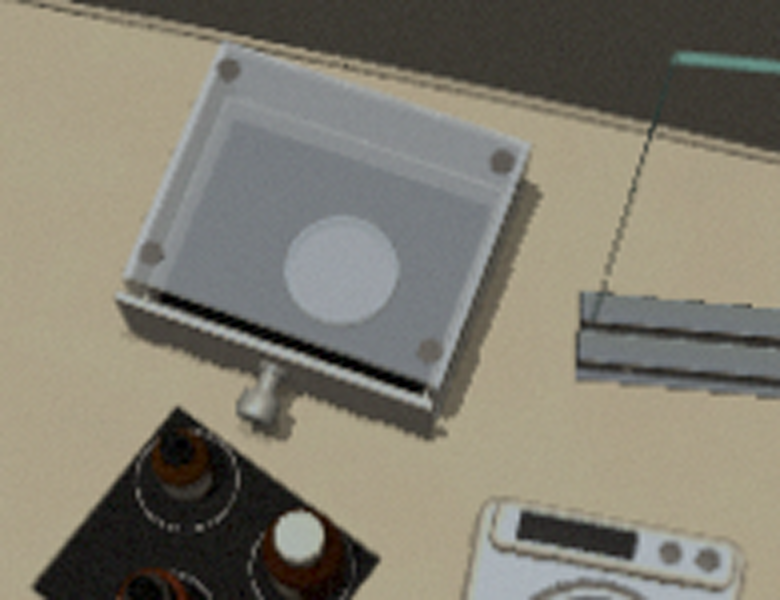

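View pics/tc2.png

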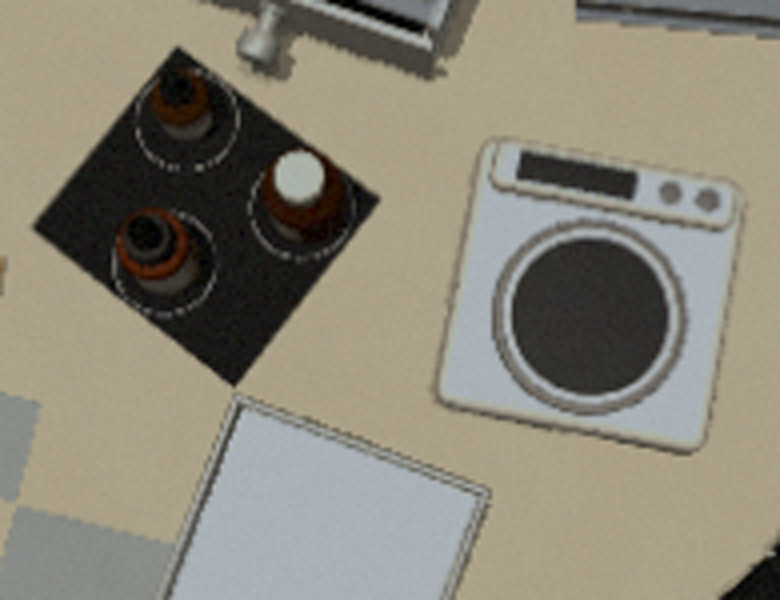

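View pics/sc1.png

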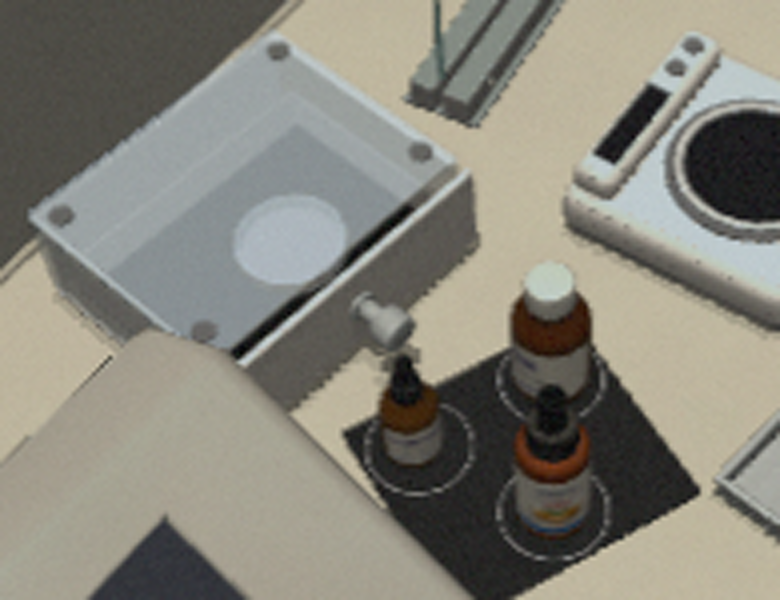

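View pics/sc2.png

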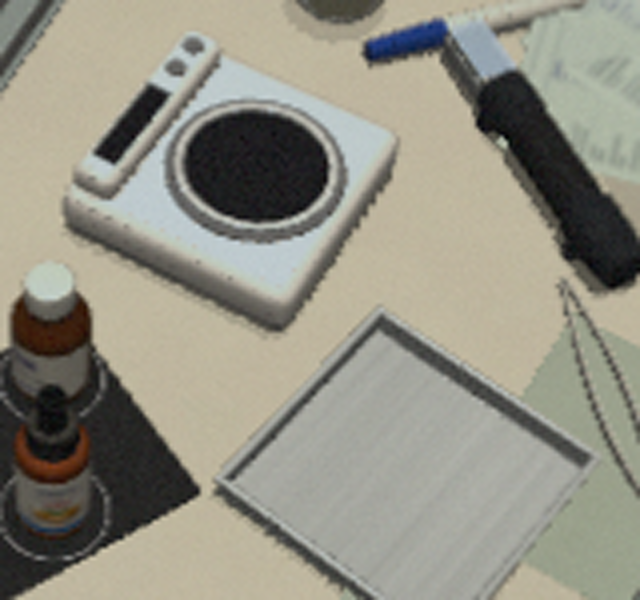

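View pics/tc3.png

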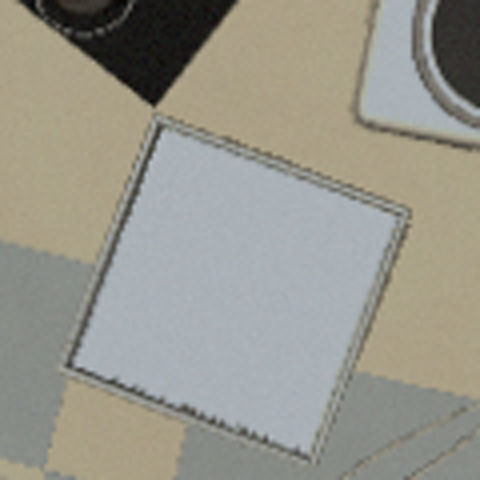

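```bash
cat > fit.py <<'E'
from h import *
def full(uv,off): return (np.array(uv,float)+.5)/4-.5+off
T1=(180,75);T2=(180,165);S1=(135,140);S2=(260,140);T3=(200,235)
def fit(name,items,yaw0,x0):
    # items: (cam, uv full, local xyz)
    def M(p,L): 
        c,s=np.cos(p[2]),np.sin(p[2]); L=np.array(L); return np.r_[p[0]+c*L[0]-s*L[1],p[1]+s*L[0]+c*L[1],L[2]]
    f=lambda p:np.concatenate([(proj(c,M(p,L))[0]-uv) for c,uv,L in items])
    r=least_squares(f,[*x0,yaw0],loss='soft_l1'); print(name,np.round(r.x[:2],4),'yaw deg',round(np.degrees(r.x[2]),2)); print('  res',np.round(f(r.x).reshape(-1,2),1).tolist())
    for cam in('top','side'):
        it=[i for i in items if i[0]==cam]
        if len(it)>1:
            g=lambda p:np.concatenate([(proj(c,M(p,L))[0]-uv) for c,uv,L in it]); q=least_squares(g,r.x,loss='soft_l1').x; print('   ',cam,np.round(q[:2],4),round(np.degrees(q[2]),2))
    return r.x
if __name__=="__main__":
    h=.064
    print(unproj('top',full((300,200),T1),.03))
    D=fit('drawer',[('top',full((222,45),T1),(.065,.08,h)),('top',full((528,147),T1),(.065,-.08,h)),('top',full((125,285),T1),(-.065,.08,h)),('top',full((437,385),T1),(-.065,-.08,h)),
     ('side',full((278,35),S1),(.065,-.08,h)),('side',full((30,213),S1),(.065,.08,h)),('side',full((458,160),S1),(-.065,-.08,h))],-.3,(.8,0))
    m=.003
    fit('mat',[('top',full((178,45),T2),(.058,.064,m)),('top',full((380,198),T2),(.058,-.064,m)),('top',full((235,385),T2),(-.058,-.064,m)),('top',full((35,228),T2),(-.058,.064,m)),
      ('top',full((188,118),T2),(.031,.036,m)),('top',full((302,207),T2),(.031,-.036,m)),('top',full((164,262),T2),(-.031,0,m)),
      ('side',full((343,433),S1),(.058,.064,m)),('side',full((700,490),S1),(-.058,-.064,m)),('side',full((419,446),S1),(.031,.036,m)),('side',full((552,377),S1),(.031,-.036,m)),('side',full((552,502),S1),(-.031,0,m))],-.6,(.65,.05))
    z=.016;b=.0625
    fit('tray',[('top',full((155,115),T3),(b,b,z)),('top',full((411,212),T3),(b,-b,z)),('top',full((314,463),T3),(-b,-b,z)),('top',full((65,367),T3),(-b,b,z)),
      ('side',full((380,310),S2),(b,-b,z)),('side',full((215,483),S2),(b,b,z)),('side',full((598,460),S2),(-b,-b,z))],-.35,(.5,.0))
    w=.034
    for c,uv in(('top',full((590,315),T2)),('side',full((257,165),S2))): print('well',c,unproj(c,uv,w)[0])
    for nm,zc,a,bb in(('stain cap',.081,('top',full((298,175),T2)),('side',full((550,276),S1))),('dropper tip',.105,('top',full((148,232),T2)),('side',full((551,396),S1))),('oil tip',.077,('top',full((180,88),T2)),('side',full((404,362),S1))),('dish',.022,('top',full((342,269),T1)),('side',full((290,236),S1))),('knob',.036,('top',full((259,400),T1)),('side',full((388,322),S1)))):
        print(nm,[np.round(unproj(c,uv,zc)[0][:2],4) for c,uv in(a,bb)])
E
python3 fit.py
```

```text
[[ 0.71250493 -0.29267957  0.03      ]]
drawer [ 0.6934 -0.3058] yaw deg -21.73
  res [[-1.1, -0.9], [0.3, -0.7], [-1.8, -1.2], [0.2, 1.5], [0.2, -1.7], [0.3, 0.6], [1.8, -0.6]]
    top [ 0.6923 -0.3069] -21.49
    side [ 0.695  -0.3044] -22.57
mat [ 0.5333 -0.2412] yaw deg -39.09
  res [[-0.3, -0.7], [0.4, -0.6], [-0.1, 0.0], [-1.3, -0.6], [-0.3, -0.1], [0.0, -0.5], [0.4, -0.3], [-0.2, -0.7], [1.5, -0.2], [0.7, -0.1], [0.4, 0.2], [1.2, 1.9]]
    top [ 0.5325 -0.2414] -39.17
    side [ 0.5347 -0.2409] -39.08
tray [ 0.3604 -0.29  ] yaw deg -21.9
  res [[-0.1, 0.2], [-1.8, -1.1], [-0.5, -0.3], [-1.2, -0.2], [0.4, -0.5], [1.6, -1.5], [0.6, -1.6]]
    top [ 0.3597 -0.2918] -22.24
    side [ 0.3615 -0.2867] -22.29
well top [ 0.47280955 -0.42297358  0.034     ]
well side [ 0.47440205 -0.42302764  0.034     ]
stain cap [array([ 0.5343, -0.2909]), array([ 0.5369, -0.2916])]
dropper tip [array([ 0.5065, -0.2265]), array([ 0.5096, -0.2179])]
oil tip [array([ 0.577 , -0.2379]), array([ 0.582 , -0.2298])]
dish [array([ 0.6787, -0.3123]), array([ 0.6814, -0.3124])]
knob [array([ 0.6094, -0.2713]), array([ 0.6109, -0.2722])]
```

```bash
cat > go.py <<'E'
from h import *
import sys
from scipy.spatial.transform import Rotation as Ro
YAW=np.radians(-21.8)
def local(tgt):
    """tool-frame shift to reach world TCP tgt, and residual rotvec to reach tool-down with jaw along drawer y"""
    s=env.state(); R=Ro.from_quat(s['eef_rot']).as_matrix(); p=np.array(s['ee_pos'])
    best=None
    for sg in(1,-1):
        x=np.array([0,0,-1.]); z=sg*np.array([-np.sin(YAW),np.cos(YAW),0]); y=np.cross(z,x); W=np.c_[x,y,z]
        rv=Ro.from_matrix(R.T@W).as_rotvec()
        if best is None or np.linalg.norm(rv)<np.linalg.norm(best[0]): best=(rv,W)
    return R,p,best,best[1].T@(np.array(tgt)-p), R.T@(np.array(tgt)-p)
if __name__=="__main__":
    s=env.state()
    print('t',round(s['t'],2),'pos',np.round(s['ee_pos'],4),'F',np.round(s['force'],1),'w',round(s['grip_width'],4))
    for a in sys.argv[1:]:
        t=[float(v) for v in a.split(',')]; R,p,b,d,d0=local(t)
        print(t,'rot',np.round(b[0],4),'shift(aligned)',np.round(d,4),'shift(now)',np.round(d0,4))
E
python3 go.py .535,-.29,.14
python3 - <<'E'
from h import *
from scipy.spatial.transform import Rotation as Ro
print(Ro.from_quat(env.state()['eef_rot']).as_matrix().round(3))
print(proj('top',[.535,-.29,.05]),unproj('top',[[340,160],[430,165]],.02))
E
```

```text
t 1.1 pos [ 0.2911 -0.609   0.2314] F [-0.5  0.2 -0.1] w 0.0854
[0.535, -0.29, 0.14] rot [ 8.263e-01  1.000e-04 -1.000e-04] shift(aligned) [ 0.0914  0.108  -0.3868] shift(now) [ 0.0914  0.3576 -0.1827]
[[ 0.     0.902  0.431]
 [-0.     0.431 -0.902]
 [-1.     0.     0.   ]]
[[254.5526171  211.20501485]] [[ 0.63748686 -0.45795449  0.02      ]
 [ 0.622864   -0.63738839  0.02      ]]
```

```bash
python3 -m inch '0 0 0 .118 0 0;0 0 0 .118 0 0;0 0 0 .118 0 0;0 0 0 .118 0 0;0 0 0 .118 0 0;0 0 0 .118 0 0;0 0 0 .118 0 0;.005 .006 -.02 0 0 0;.007 .0085 -.0305 0 0 0;.007 .0085 -.0305 0 0 0;.007 .0085 -.0305 0 0 0;.007 .0085 -.0305 0 0 0;.007 .0085 -.0305 0 0 0;.007 .0085 -.0305 0 0 0;.007 .0085 -.0305 0 0 0;.007 .0085 -.0305 0 0 0;.007 .0085 -.0305 0 0 0;.007 .0085 -.0305 0 0 0;.007 .0085 -.0305 0 0 0;.007 .0085 -.0305 0 0 0' .055 25; python3 go.py .535,-.29,.14
```

```text
t: 2.77
ee_pos: [0.5356, -0.2894, 0.1423]
eef_rot: [0.586, 0.396, -0.585, 0.397]
force: [0.8, 0.2, 0.2]
grip_width: 0.0553
t 2.77 pos [ 0.5356 -0.2894  0.1423] F [0.8 0.2 0.2] w 0.0553
[0.535, -0.29, 0.14] rot [ 0.0002  0.     -0.0006] shift(aligned) [ 0.0023 -0.0003  0.0008] shift(now) [ 0.0023 -0.0003  0.0008]
```

```bash
python3 -m inch '.012 0 .0004 0 0 0;.015 0 .0004 0 0 0;0 0 0 0 0 0;0 0 0 0 0 0'
python3 - <<'E'
from h import *
s=env.state()
a=env.read_camera('side');b=env.read_camera('top')
p=np.array(s['ee_pos']);print(p,s['grip_width'])
for n,i in(('side',a),('top',b)):
    for k in(p,p+[0,0,.0187]):
        u=proj(n,k)[0]; cv2.circle(i,tuple(np.int32(u.round())),1,(0,255,0),-1); print(n,u)
crop(a,200,110,150,150,4,'pics/s1.png');crop(b,180,130,150,150,4,'pics/t1.png')
E
```

```text
t: 3.1
ee_pos: [0.5337, -0.2915, 0.1148]
eef_rot: [-0.585, -0.397, 0.586, -0.396]
force: [0.6, -0.5, -0.6]
grip_width: 0.0548
[ 0.53371849 -0.29151735  0.11477573] 0.054825593906158425
side [273.62222752 197.59224277]
side [273.54075604 190.85839431]
top [253.44095777 204.91615176]
top [252.82268519 202.70835838]
```

View pics/s1.png

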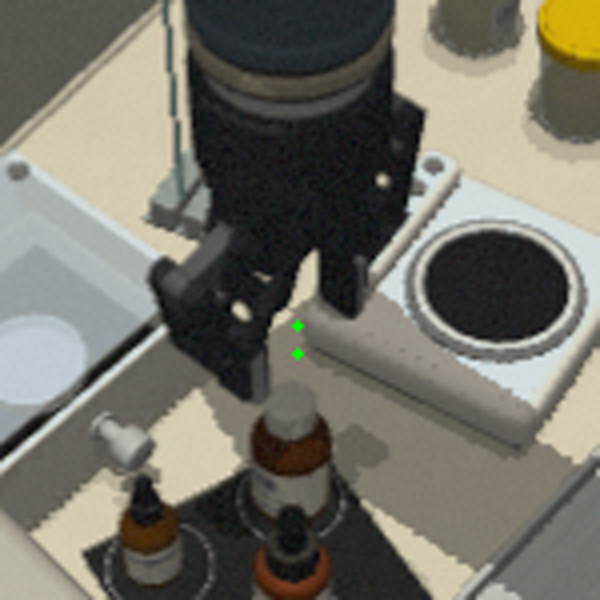

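View pics/t1.png

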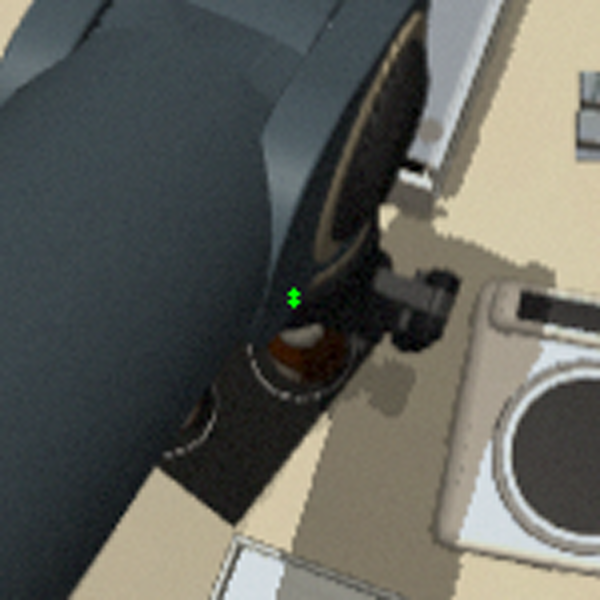

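```bash
python3 go.py .535,-.29,.028; python3 -m inch '.012 0 0 0 0 0;.016 0 0 0 0 0;.016 0 0 0 0 0;.014 0 0 0 0 0;.012 0 0 0 0 0;.010 0 0 0 0 0;.006 0 0 0 0 0;0 0 0 0 0 0';python3 go.py .535,-.29,.028
```

```text
t 3.2 pos [ 0.5345 -0.2923  0.1161] F [-0.4 -0.6 -0.5] w 0.0548
[0.535, -0.29, 0.028] rot [-0.0008  0.0003 -0.0014] shift(aligned) [ 0.0881 -0.0004 -0.0023] shift(now) [ 0.0881 -0.0005 -0.0023]
t: 3.87
ee_pos: [0.5336, -0.2912, 0.028]
eef_rot: [-0.585, -0.397, 0.586, -0.396]
force: [0.8, -0.2, 1.1]
grip_width: 0.0554
t 3.87 pos [ 0.5336 -0.2912  0.028 ] F [ 0.8 -0.2  1.1] w 0.0554
[0.535, -0.29, 0.028] rot [ 0.0001 -0.0001  0.0021] shift(aligned) [-0.      0.0009 -0.0016] shift(now) [-0.      0.0009 -0.0016]
```

```bash
python3 -m inch '0 0 -.001 0 0 0;0 0 0 0 0 0;0 0 0 0 0 0;0 0 0 0 0 0;0 0 0 0 0 0;0 0 0 0 0 0' .025 30;python3 -m inch '-.006 0 0 0 0 0;-.012 0 0 0 0 0;-.015 0 0 0 0 0;-.015 0 0 0 0 0;-.012 0 0 0 0 0;0 0 0 0 0 0';python3 go.py .3747,-.3347,.088
```

```text
t: 4.37
ee_pos: [0.5352, -0.2906, 0.03]
eef_rot: [0.586, 0.396, -0.585, 0.397]
force: [-0.3, 0.1, 2.1]
grip_width: 0.0359
t: 4.87
ee_pos: [0.5365, -0.2915, 0.0928]
eef_rot: [0.587, 0.395, -0.584, 0.398]
force: [0.5, 0.2, -0.1]
grip_width: 0.0362
t 4.87 pos [ 0.5365 -0.2915  0.0928] F [ 0.5  0.2 -0.1] w 0.0362
[0.3747, -0.3347, 0.088] rot [ 0.0001  0.0004 -0.006 ] shift(aligned) [ 0.0048 -0.1342  0.1002] shift(now) [ 0.004  -0.1342  0.1002]
```

```bash
python3 -m inch '0 -.007 .005 0 0 0;0 -.014 .0105 0 0 0;0 -.014 .0105 0 0 0;0 -.014 .0105 0 0 0;0 -.014 .0105 0 0 0;0 -.014 .0105 0 0 0;0 -.014 .0105 0 0 0;0 -.014 .0105 0 0 0;0 -.014 .0105 0 0 0;0 -.010 .008 0 0 0;0 -.005 .003 0 0 0;0 0 0 0 0 0;0 0 0 0 0 0';python3 go.py .3747,-.3347,.027
python3 - <<'E'
from h import *
a=env.read_camera('side')
crop(a,280,140,180,150,4,'pics/s2.png')
for i in range(4): env.read_camera('side'); s=env.state(); print(np.round(s['ee_pos'],4),np.round(s['force'],1))
E
```

```text
t: 5.95
ee_pos: [0.3735, -0.3335, 0.0892]
eef_rot: [0.586, 0.396, -0.585, 0.397]
force: [0.1, 0.7, -0.9]
grip_width: 0.0363
t 5.95 pos [ 0.3735 -0.3335  0.0892] F [ 0.1  0.7 -0.9] w 0.0363
[0.3747, -0.3347, 0.027] rot [ 0.0003 -0.0003 -0.0003] shift(aligned) [0.0622 0.0016 0.0007] shift(now) [0.0622 0.0016 0.0007]
[ 0.3743 -0.3333  0.0893] [ 0.4  0.8 -1. ]
[ 0.3743 -0.3332  0.0893] [-0.4  0.5 -0.8]
[ 0.3742 -0.3333  0.0893] [ 0.5  0.6 -0.9]
[ 0.374  -0.3333  0.0893] [-1.  -0.  -0.5]
```

View pics/s2.png

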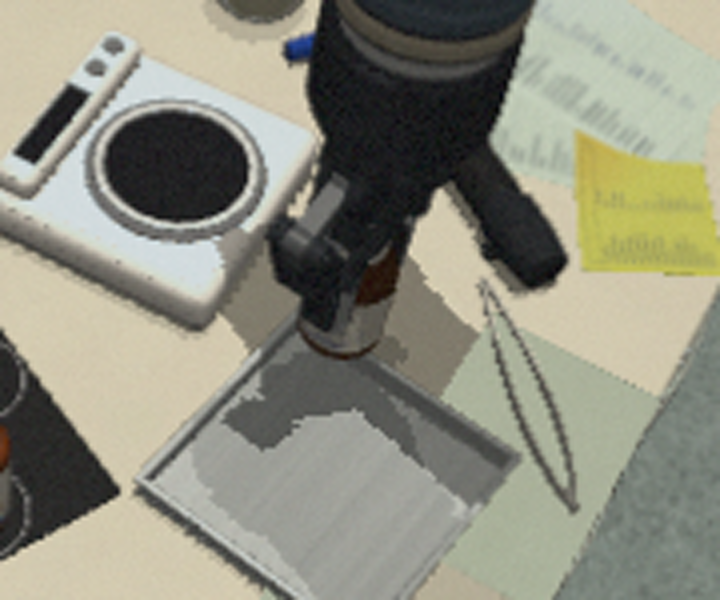

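```bash
python3 -m inch '.010 .001 0 0 0 0;.014 0 0 0 0 0;.012 0 0 0 0 0;.010 0 0 0 0 0;.006 0 0 0 0 0;.004 0 0 0 0 0;.003 0 0 0 0 0;.001 0 0 0 0 0;0 0 0 0 0 0';python3 go.py
```

```text
t: 6.95
ee_pos: [0.3742, -0.3341, 0.0294]
eef_rot: [0.586, 0.396, -0.585, 0.397]
force: [0.2, 0.5, -0.7]
grip_width: 0.0363
t 6.95 pos [ 0.3742 -0.3341  0.0294] F [ 0.2  0.5 -0.7] w 0.0363
```

```bash
python3 -m inch '.001 0 0 0 0 0;.001 0 0 0 0 0;0 0 0 0 0 0';python3 -m inch '.0005 0 0 0 0 0;0 0 0 0 0 0;0 0 0 0 0 0'
```

```text
t: 7.2
ee_pos: [0.3746, -0.3344, 0.0289]
eef_rot: [0.586, 0.396, -0.585, 0.397]
force: [-2.1, 2.1, 10.1]
grip_width: 0.0364
t: 7.45
ee_pos: [0.3746, -0.3344, 0.0289]
eef_rot: [0.586, 0.396, -0.585, 0.397]
force: [-3.3, 2.7, 14.1]
grip_width: 0.0361
```

```bash
python3 -m inch '-.001 0 0 0 0 0;0 0 0 0 0 0;0 0 0 0 0 0;0 0 0 0 0 0;0 0 0 0 0 0' .055;python3 -m inch '-.015 0 0 0 0 0;-.025 0 0 0 0 0;-.03 0 0 0 0 0;-.03 0 0 0 0 0;-.02 0 0 0 0 0;0 0 0 0 0 0';python3 go.py .580,-.2335,.14
```

```text
t: 7.87
ee_pos: [0.3741, -0.3339, 0.0277]
eef_rot: [0.585, 0.397, -0.585, 0.396]
force: [0.5, 1.0, -0.8]
grip_width: 0.0546
t: 8.37
ee_pos: [0.3763, -0.3359, 0.152]
eef_rot: [0.587, 0.394, -0.585, 0.399]
force: [0.5, 0.1, -0.1]
grip_width: 0.0546
t 8.37 pos [ 0.3763 -0.3359  0.152 ] F [ 0.5  0.1 -0.1] w 0.0546
[0.58, -0.2335, 0.14] rot [ 0.      0.0023 -0.0084] shift(aligned) [ 0.012   0.1511 -0.1707] shift(now) [ 0.0129  0.151  -0.1707]
```

```bash
python3 -m inch '0 .008 -.009 0 0 0;0 .0165 -.0185 0 0 0;0 .0165 -.0185 0 0 0;0 .0165 -.0185 0 0 0;0 .0165 -.0185 0 0 0;0 .0165 -.0185 0 0 0;0 .0165 -.0185 0 0 0;0 .0165 -.0185 0 0 0;0 .0165 -.0185 0 0 0;0 .009 -.010 0 0 0;0 .003 -.004 0 0 0;0 0 0 0 0 0;0 0 0 0 0 0' .048;python3 go.py .58,-.2335,.022
python3 - <<'E'
from h import *
a=env.read_camera('side');b=env.read_camera('top')
crop(a,190,140,190,150,4,'pics/s3.png');crop(b,180,180,150,150,4,'pics/t3.png')
E
```

```text
t: 9.45
ee_pos: [0.5774, -0.2322, 0.147]
eef_rot: [-0.585, -0.397, 0.586, -0.396]
force: [-0.6, -0.4, 0.0]
grip_width: 0.0479
t 9.45 pos [ 0.5774 -0.2322  0.147 ] F [-0.6 -0.4  0. ] w 0.0479
[0.58, -0.2335, 0.022] rot [-0.0006  0.0009  0.0021] shift(aligned) [0.125  0.0029 0.0003] shift(now) [0.1249 0.0032 0.0002]
```

View pics/s3.png

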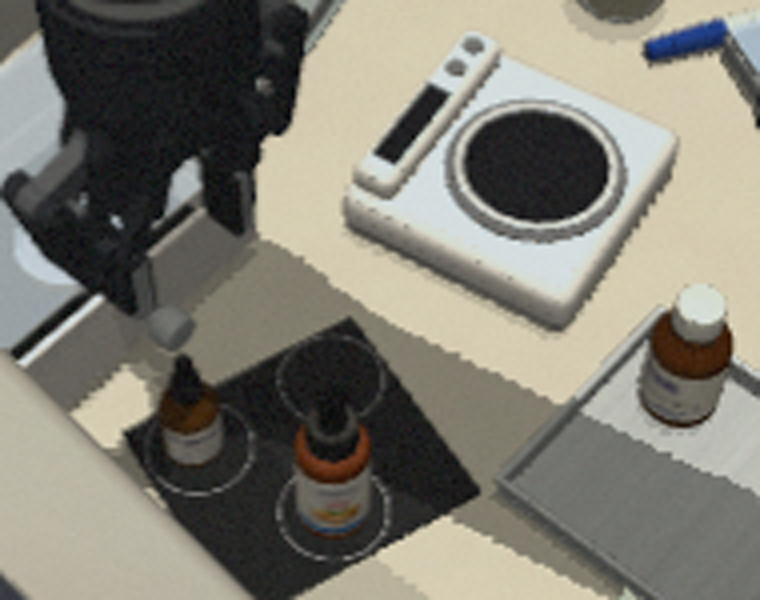

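View pics/t3.png

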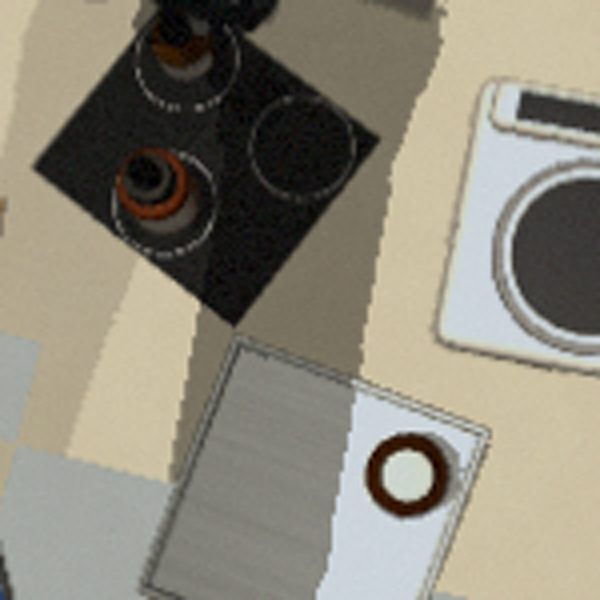

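```bash
python3 -m inch '.010 .001 0 0 0 0;.02 .001 0 0 0 0;.02 .001 0 0 0 0;.02 0 0 0 0 0;.02 0 0 0 0 0;.015 0 0 0 0 0;.012 0 0 0 0 0;.007 0 0 0 0 0;0 0 0 0 0 0;0 0 0 0 0 0';python3 go.py .58,-.2335,.022
```

```text
t: 10.38
ee_pos: [0.5815, -0.2331, 0.0239]
eef_rot: [0.586, 0.396, -0.586, 0.397]
force: [0.7, -0.2, 0.6]
grip_width: 0.0481
t 10.38 pos [ 0.5815 -0.2331  0.0239] F [ 0.7 -0.2  0.6] w 0.0481
[0.58, -0.2335, 0.022] rot [-0.0001  0.0001 -0.0003] shift(aligned) [ 0.0019 -0.0012  0.001 ] shift(now) [ 0.0019 -0.0012  0.001 ]
```

```bash
python3 -m inch '0 -.001 .001 0 0 0;0 0 0 0 0 0;0 0 0 0 0 0;0 0 0 0 0 0;0 0 0 0 0 0;0 0 0 0 0 0' .015 30; python3 go.py; python3 -m inch '-.008 0 0 0 0 0;-.016 0 0 0 0 0;-.02 0 0 0 0 0;-.02 0 0 0 0 0;-.02 0 0 0 0 0;-.02 0 0 0 0 0;-.016 0 0 0 0 0;-.008 0 0 0 0 0;0 0 0 0 0 0;0 0 0 0 0 0';python3 go.py .4017,-.2679,.145
```

```text
t: 10.88
ee_pos: [0.5808, -0.2339, 0.025]
eef_rot: [0.586, 0.396, -0.585, 0.397]
force: [-1.4, 0.3, 6.9]
grip_width: 0.0262
t 10.88 pos [ 0.5808 -0.2339  0.025 ] F [-1.4  0.3  6.9] w 0.0262
t: 11.72
ee_pos: [0.5799, -0.2331, 0.1516]
eef_rot: [-0.585, -0.397, 0.585, -0.396]
force: [0.0, -0.9, -0.3]
grip_width: 0.0262
t 11.72 pos [ 0.5799 -0.2331  0.1516] F [ 0.  -0.9 -0.3] w 0.0262
[0.4017, -0.2679, 0.145] rot [ 0.0004 -0.      0.0003] shift(aligned) [ 0.0066 -0.1525  0.0985] shift(now) [ 0.0066 -0.1525  0.0984]
```

```bash
python3 -m inch '0 -.008 .005 0 0 0;0 -.0155 .010 0 0 0;0 -.0155 .010 0 0 0;0 -.0155 .010 0 0 0;0 -.0155 .010 0 0 0;0 -.0155 .010 0 0 0;0 -.0155 .010 0 0 0;0 -.0155 .010 0 0 0;0 -.0155 .010 0 0 0;0 -.0155 .010 0 0 0;0 -.005 .0035 0 0 0;0 0 0 0 0 0;0 0 0 0 0 0'; python3 go.py .4017,-.2679,.024
```

```text
t: 12.8
ee_pos: [0.4021, -0.268, 0.1515]
eef_rot: [0.586, 0.397, -0.585, 0.396]
force: [0.4, 0.1, -0.4]
grip_width: 0.0263
t 12.8 pos [ 0.4021 -0.268   0.1515] F [ 0.4  0.1 -0.4] w 0.0263
[0.4017, -0.2679, 0.024] rot [ 0.0001 -0.0003  0.0001] shift(aligned) [ 1.275e-01 -4.000e-04  1.000e-04] shift(now) [ 1.275e-01 -4.000e-04  1.000e-04]
```

```bash
python3 -m inch '.010 0 0 0 0 0;.02 0 0 0 0 0;.02 0 0 0 0 0;.02 0 0 0 0 0;.018 0 0 0 0 0;.014 0 0 0 0 0;.010 0 0 0 0 0;.007 0 0 0 0 0;.004 0 0 0 0 0;.002 0 0 0 0 0;0 0 0 0 0 0'; python3 -m inch '.001 0 0 0 0 0;.001 0 0 0 0 0;0 0 0 0 0 0'
```

```text
t: 13.72
ee_pos: [0.4023, -0.2682, 0.0268]
eef_rot: [0.586, 0.396, -0.585, 0.397]
force: [0.8, 0.2, 0.0]
grip_width: 0.0261
t: 13.97
ee_pos: [0.4023, -0.2683, 0.0252]
eef_rot: [0.586, 0.396, -0.585, 0.397]
force: [0.6, -0.2, -1.5]
grip_width: 0.0261
```

```bash
python3 -m inch '.001 0 0 0 0 0;.0005 0 0 0 0 0;0 0 0 0 0 0'
```

```text
t: 14.22
ee_pos: [0.4024, -0.2684, 0.024]
eef_rot: [0.586, 0.396, -0.585, 0.397]
force: [-0.8, 1.1, 5.6]
grip_width: 0.0261
```

Contact. Release, rise, and go to the dropper bottle.

```bash
python3 -m inch '0 0 0 0 0 0;0 0 0 0 0 0;0 0 0 0 0 0;0 0 0 0 0 0' .045;python3 -m inch '-.015 0 0 0 0 0;-.025 0 0 0 0 0;-.03 0 0 0 0 0;-.03 0 0 0 0 0;-.025 0 0 0 0 0;-.01 0 0 0 0 0;0 0 0 0 0 0;0 0 0 0 0 0';python3 go.py .509,-.222,.04
```

```text
t: 14.55
ee_pos: [0.402, -0.2682, 0.0233]
eef_rot: [-0.585, -0.396, 0.585, -0.397]
force: [-0.4, 0.3, 1.0]
grip_width: 0.0451
t: 15.22
ee_pos: [0.4017, -0.268, 0.1579]
eef_rot: [-0.585, -0.397, 0.585, -0.396]
force: [0.4, 0.3, -0.1]
grip_width: 0.0448
t 15.22 pos [ 0.4017 -0.268   0.1579] F [ 0.4  0.3 -0.1] w 0.0448
[0.509, -0.222, 0.04] rot [ 0.0003 -0.      0.0001] shift(aligned) [ 0.1179  0.0825 -0.0825] shift(now) [ 0.1179  0.0826 -0.0825]
```

```bash
python3 -m inch '0 .008 -.008 0 0 0;0 .015 -.015 0 0 0;0 .015 -.015 0 0 0;0 .015 -.015 0 0 0;0 .015 -.015 0 0 0;0 .010 -.010 0 0 0;0 .0045 -.0045 0 0 0;0 0 0 0 0 0;0 0 0 0 0 0;0 0 0 0 0 0' .052; python3 go.py .509,-.222,.04;  python3 - <<'E'
from h import *
a=env.read_camera('side');b=env.read_camera('top')
crop(a,190,140,190,150,4,'pics/s4.png');crop(b,180,180,150,150,4,'pics/t4.png')
E
```

```text
t: 16.05
ee_pos: [0.5079, -0.2229, 0.1578]
eef_rot: [-0.585, -0.396, 0.586, -0.396]
force: [-0.5, 0.1, -1.1]
grip_width: 0.0519
t 16.05 pos [ 0.5079 -0.2229  0.1578] F [-0.5  0.1 -1.1] w 0.0519
[0.509, -0.222, 0.04] rot [-0.0014  0.0007  0.0015] shift(aligned) [ 0.1178  0.0007 -0.0013] shift(now) [ 0.1178  0.0009 -0.0013]
```

View pics/s4.png

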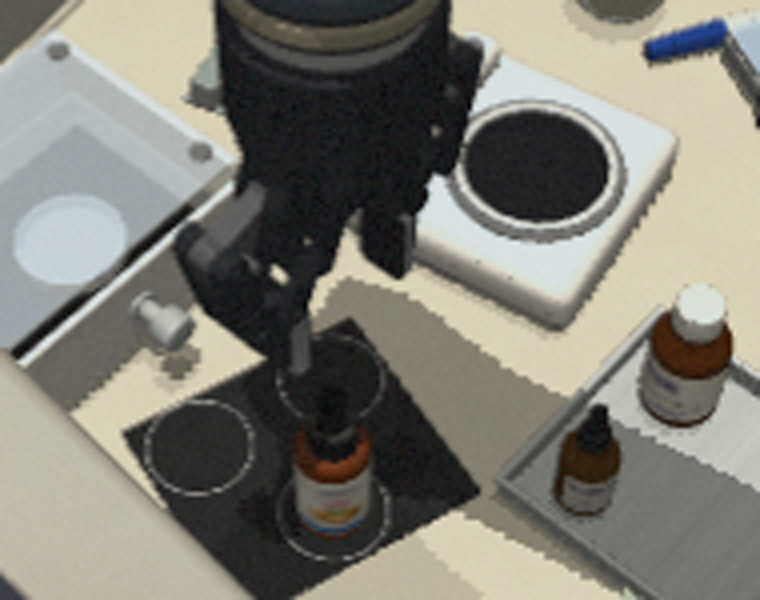

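View pics/t4.png

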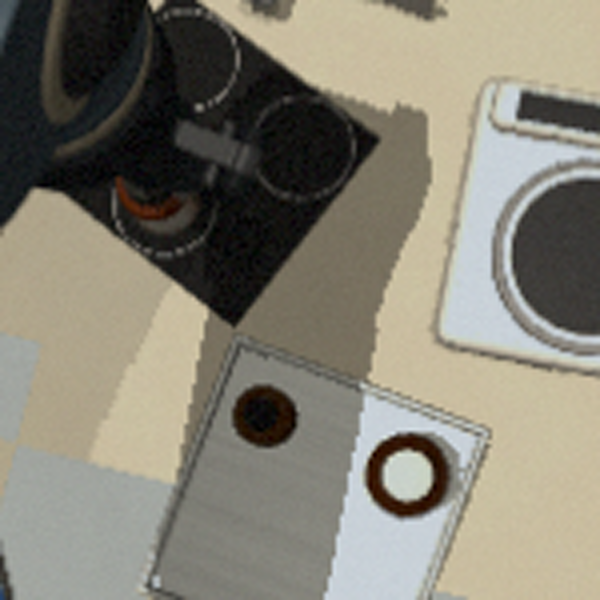

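```bash
python3 -m inch '.010 .001 -.001 0 0 0;.02 0 0 0 0 0;.02 0 0 0 0 0;.02 0 0 0 0 0;.02 0 0 0 0 0;.014 0 0 0 0 0;.008 0 0 0 0 0;.004 0 0 0 0 0;0 0 0 0 0 0;0 0 0 0 0 0';python3 go.py .509,-.222,.040
```

```text
t: 16.98
ee_pos: [0.5109, -0.2218, 0.0428]
eef_rot: [0.586, 0.396, -0.585, 0.397]
force: [0.4, -0.8, -1.0]
grip_width: 0.0517
t 16.98 pos [ 0.5109 -0.2218  0.0428] F [ 0.4 -0.8 -1. ] w 0.0517
[0.509, -0.222, 0.04] rot [ 0.0002  0.     -0.001 ] shift(aligned) [ 0.0028 -0.0017  0.0008] shift(now) [ 0.0028 -0.0017  0.0008]
```

```bash
python3 -m inch '0 0 0 0 0 0;0 0 0 0 0 0;0 0 0 0 0 0;0 0 0 0 0 0;0 0 0 0 0 0;0 0 0 0 0 0' .020 30; python3 go.py; python3 -m inch '-.008 0 0 0 0 0;-.016 0 0 0 0 0;-.016 0 0 0 0 0;-.012 0 0 0 0 0;-.006 0 0 0 0 0;0 0 0 0 0 0;0 0 0 0 0 0';python3 go.py .340,-.2818,.098
```

```text
t: 17.48
ee_pos: [0.5113, -0.222, 0.0434]
eef_rot: [0.586, 0.396, -0.585, 0.397]
force: [-0.8, 0.0, 6.2]
grip_width: 0.0313
t 17.48 pos [ 0.5113 -0.222   0.0434] F [-0.8  0.   6.2] w 0.0313
t: 18.07
ee_pos: [0.5104, -0.2215, 0.1003]
eef_rot: [0.585, 0.396, -0.585, 0.397]
force: [-0.6, -0.0, -1.3]
grip_width: 0.0314
t 18.07 pos [ 0.5104 -0.2215  0.1003] F [-0.6 -0.  -1.3] w 0.0314
[0.34, -0.2818, 0.098] rot [ 0.0003  0.     -0.0001] shift(aligned) [ 0.0023 -0.1358  0.1192] shift(now) [ 0.0023 -0.1358  0.1192]
```

```bash
python3 -m inch '-.010 0 0 0 0 0;-.018 0 0 0 0 0;-.018 0 0 0 0 0;-.010 -.006 .005 0 0 0;0 -.014 .012 0 0 0;0 -.014 .0125 0 0 0;0 -.014 .0125 0 0 0;0 -.014 .0125 0 0 0;0 -.014 .0125 0 0 0;0 -.014 .0125 0 0 0;0 -.014 .0125 0 0 0;0 -.014 .0125 0 0 0;0 -.011 .010 0 0 0;0 -.005 .0045 0 0 0;0 0 0 0 0 0;0 0 0 0 0 0'; python3 go.py .340,-.2818,.0425
```

```text
t: 19.4
ee_pos: [0.3421, -0.2822, 0.1564]
eef_rot: [0.586, 0.396, -0.585, 0.396]
force: [0.5, 0.4, -0.1]
grip_width: 0.0313
t 19.4 pos [ 0.3421 -0.2822  0.1564] F [ 0.5  0.4 -0.1] w 0.0313
[0.34, -0.2818, 0.0425] rot [-0.     -0.0002 -0.0004] shift(aligned) [ 0.1139 -0.0021  0.0004] shift(now) [ 0.1139 -0.0022  0.0004]
```

```bash
python3 -m inch '.010 0 0 0 0 0;.02 0 0 0 0 0;.02 0 0 0 0 0;.02 0 0 0 0 0;.016 0 0 0 0 0;.010 0 0 0 0 0;.007 0 0 0 0 0;.004 0 0 0 0 0;.003 0 0 0 0 0;.001 0 0 0 0 0;0 0 0 0 0 0;0 0 0 0 0 0'; python3 -m inch '.001 0 0 0 0 0;0 0 0 0 0 0'
```

```text
t: 20.4
ee_pos: [0.3424, -0.2826, 0.0458]
eef_rot: [0.586, 0.396, -0.585, 0.397]
force: [0.4, -0.9, -1.1]
grip_width: 0.0315
t: 20.57
ee_pos: [0.3421, -0.2825, 0.0446]
eef_rot: [0.586, 0.396, -0.585, 0.397]
force: [0.0, -0.3, -0.5]
grip_width: 0.031
```

```bash
python3 -m inch '.001 0 0 0 0 0;.001 0 0 0 0 0;0 0 0 0 0 0'
```

```text
t: 20.82
ee_pos: [0.3421, -0.2825, 0.0425]
eef_rot: [0.586, 0.396, -0.585, 0.397]
force: [-0.2, -0.4, 0.5]
grip_width: 0.0315
```

```bash
python3 -m inch '.0007 0 0 0 0 0;0 0 0 0 0 0'; python3 -m inch '0 0 0 0 0 0;0 0 0 0 0 0;0 0 0 0 0 0;0 0 0 0 0 0' .05;python3 -m inch '-.015 0 0 0 0 0;-.025 0 0 0 0 0;-.03 0 0 0 0 0;-.03 0 0 0 0 0;-.025 0 0 0 0 0;-.01 0 0 0 0 0;0 0 0 0 0 0;0 0 0 0 0 0'
python3 - <<'E'
from h import *
a=env.read_camera('side');b=env.read_camera('top')
crop(a,135,140,290,170,2.7,'pics/s5.png');crop(b,180,75,195,150,4,'pics/t5.png')
cv2.imwrite('pics/s5f.png',a);cv2.imwrite('pics/t5f.png',b)
E
python3 go.py
```

```text
t: 20.98
ee_pos: [0.3423, -0.2827, 0.0424]
eef_rot: [0.586, 0.396, -0.585, 0.397]
force: [-1.0, 1.3, 8.8]
grip_width: 0.0313
t: 21.32
ee_pos: [0.3419, -0.2823, 0.0415]
eef_rot: [-0.585, -0.397, 0.585, -0.396]
force: [0.3, -0.4, -0.6]
grip_width: 0.05
t: 21.98
ee_pos: [0.3416, -0.2821, 0.1761]
eef_rot: [-0.585, -0.397, 0.585, -0.396]
force: [-0.2, -0.1, -0.8]
grip_width: 0.0502
t 22.08 pos [ 0.3409 -0.2816  0.175 ] F [-1.   0.9 -0.7] w 0.0501
```

View pics/s5.png

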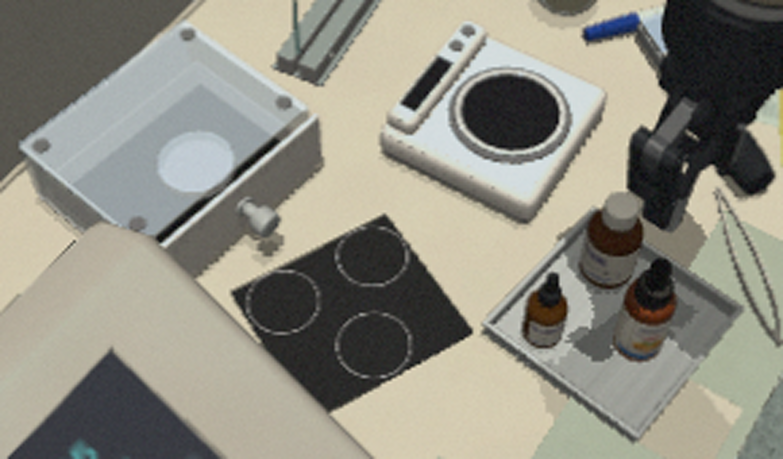

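View pics/t5.png

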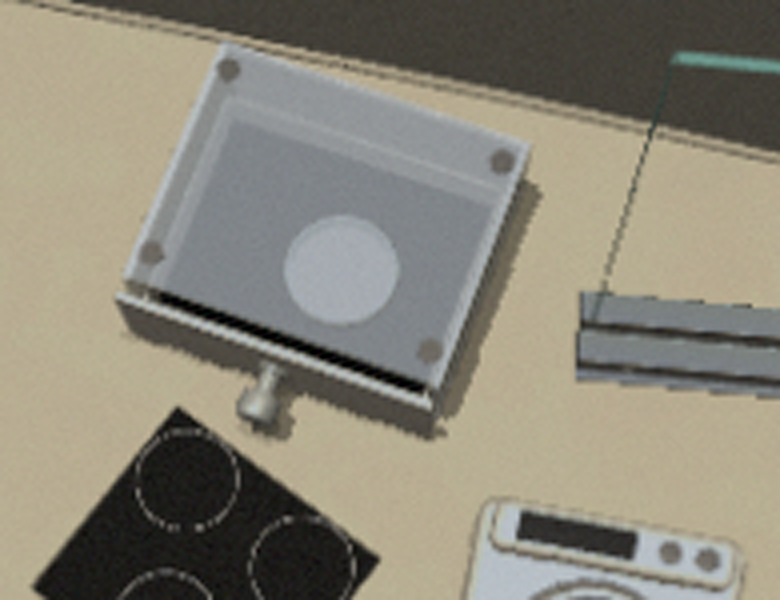

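```bash
python3 go.py .608,-.2715,.017
```

```text
t 22.08 pos [ 0.3409 -0.2816  0.175 ] F [-1.   0.9 -0.7] w 0.0501
[0.608, -0.2715, 0.017] rot [ 0.0003 -0.0007  0.0033] shift(aligned) [ 0.158   0.2442 -0.1086] shift(now) [ 0.1573  0.2447 -0.1084]
```

```bash
python3 -m inch '0 .010 -.0045 0 0 0;0 .020 -.009 0 0 0;0 .024 -.0105 0 0 0;0 .024 -.0105 0 0 0;0 .024 -.0105 0 0 0;0 .024 -.0105 0 0 0;0 .024 -.0105 0 0 0;0 .024 -.0105 0 0 0;.01 .024 -.0105 0 0 0;.015 .020 -.0095 0 0 0;.015 .016 -.008 0 0 0;.010 .0095 -.004 0 0 0;0 0 0 0 0 0;0 0 0 0 0 0'; python3 go.py .608,-.2715,.017
python3 - <<'E'
from h import *
a=env.read_camera('side');b=env.read_camera('top')
crop(a,135,140,190,150,4,'pics/s6.png')
p=np.array(env.state()['ee_pos'])
E
```

```text
t: 23.25
ee_pos: [0.6076, -0.2715, 0.1248]
eef_rot: [-0.585, -0.398, 0.586, -0.396]
force: [-0.3, -0.3, -0.6]
grip_width: 0.0501
t 23.25 pos [ 0.6076 -0.2715  0.1248] F [-0.3 -0.3 -0.6] w 0.0501
[0.608, -0.2715, 0.017] rot [0.0007 0.0002 0.0035] shift(aligned) [ 0.1078  0.0004 -0.0002] shift(now) [ 0.1078  0.0007 -0.0002]
```

View pics/s6.png

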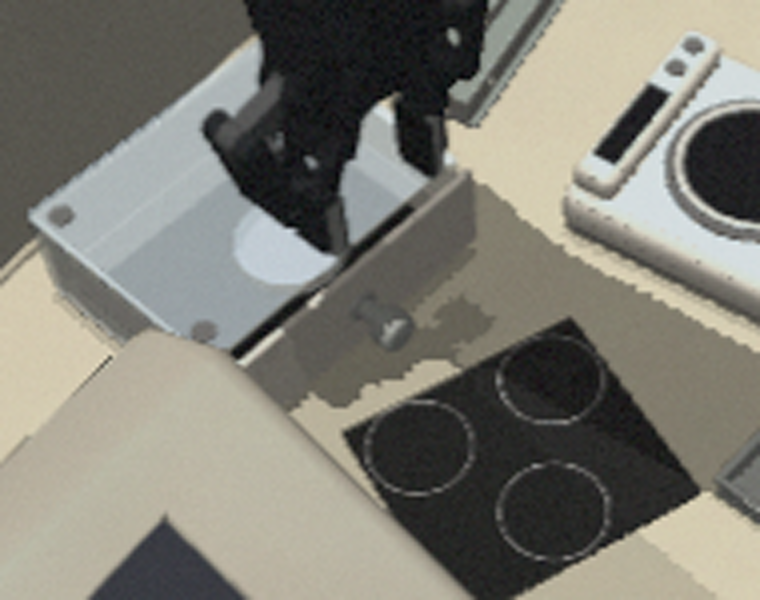

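```bash
python3 -m inch '.010 0 0 0 0 0;.015 0 0 0 0 0;.015 0 0 0 0 0;.010 0 0 0 0 0;.006 0 0 0 0 0;0 0 0 0 0 0' ; python3 -m inch '.008 0 0 0 0 0;.008 0 0 0 0 0;.008 0 0 0 0 0;.008 0 0 0 0 0;.008 0 0 0 0 0;.006 0 0 0 0 0;.004 0 0 0 0 0;0 0 0 0 0 0;0 0 0 0 0 0'; python3 go.py .608,-.2715,.017;python3 - <<'E'
from h import *
a=env.read_camera('side');b=env.read_camera('top')
crop(a,135,140,190,150,4,'pics/s7.png')
E
```

```text
t: 23.85
ee_pos: [0.6072, -0.2719, 0.0694]
eef_rot: [-0.585, -0.397, 0.586, -0.396]
force: [-0.6, 0.0, -0.2]
grip_width: 0.0501
t: 24.6
ee_pos: [0.6083, -0.272, 0.0204]
eef_rot: [-0.585, -0.397, 0.586, -0.396]
force: [0.5, -0.3, -0.4]
grip_width: 0.0499
t 24.6 pos [ 0.6083 -0.272   0.0204] F [ 0.5 -0.3 -0.4] w 0.0499
[0.608, -0.2715, 0.017] rot [0.0003 0.     0.0002] shift(aligned) [ 0.0034 -0.0005 -0.0003] shift(now) [ 0.0034 -0.0005 -0.0003]
```

View pics/s7.png

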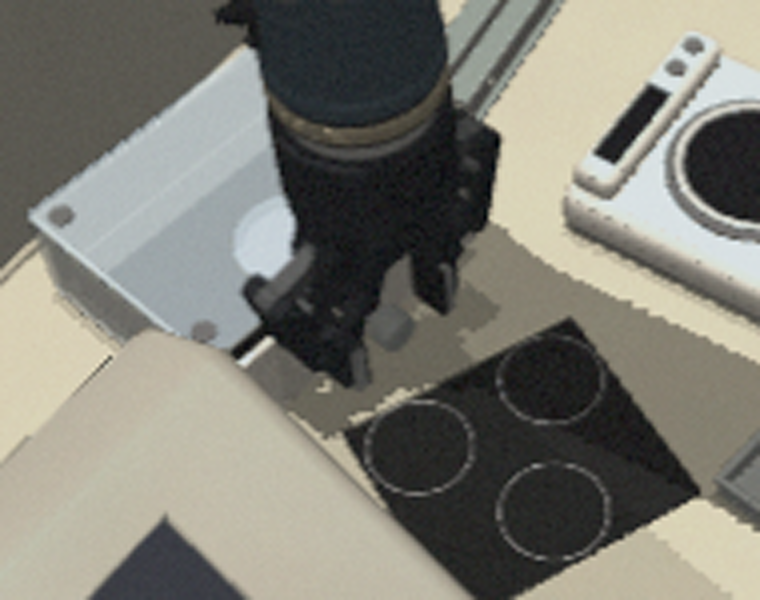

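Knob at (390,325) sits between the fingers. Close and pull.

```bash
python3 -m inch '.002 0 0 0 0 0;0 0 0 0 0 0;0 0 0 0 0 0;0 0 0 0 0 0;0 0 0 0 0 0;0 0 0 0 0 0;0 0 0 0 0 0' .005 40; python3 -m inch '0 -.003 0 0 0 0;0 -.006 0 0 0 0;0 -.008 0 0 0 0;0 -.008 0 0 0 0;0 -.005 0 0 0 0;0 0 0 0 0 0'; python3 go.py
```

```text
t: 25.28
ee_pos: [0.6088, -0.2711, 0.019]
eef_rot: [0.586, 0.397, -0.585, 0.397]
force: [1.1, 3.4, 3.2]
grip_width: 0.0185
t: 25.78
ee_pos: [0.579, -0.2592, 0.0189]
eef_rot: [-0.585, -0.397, 0.585, -0.396]
force: [1.4, 5.0, 3.9]
grip_width: 0.0183
t 25.78 pos [ 0.579  -0.2592  0.0189] F [1.4 5.  3.9] w 0.0183
```

```bash
python3 -m inch '0 -.006 0 0 0 0;0 -.008 0 0 0 0;0 -.008 0 0 0 0;0 -.008 0 0 0 0;0 -.008 0 0 0 0;0 -.008 0 0 0 0;0 -.008 0 0 0 0;0 -.008 0 0 0 0;0 -.006 0 0 0 0;0 -.003 0 0 0 0;0 0 0 0 0 0;0 0 0 0 0 0'; python3 go.py
```

```text
t: 26.78
ee_pos: [0.5136, -0.2327, 0.0189]
eef_rot: [0.585, 0.397, -0.585, 0.396]
force: [1.4, 6.4, 4.2]
grip_width: 0.0186
t 26.78 pos [ 0.5136 -0.2327  0.0189] F [1.4 6.4 4.2] w 0.0186
```

```bash
python3 -m inch '0 -.002 0 0 0 0;0 -.002 0 0 0 0;0 -.001 0 0 0 0;0 0 0 0 0 0'
```

```text
t: 27.12
ee_pos: [0.5122, -0.2322, 0.019]
eef_rot: [0.587, 0.395, -0.584, 0.398]
force: [7.7, 4.1, -4.1]
grip_width: 0.0184
```

```bash
python3 -m inch '0 0 0 0 0 0;0 0 0 0 0 0;0 0 0 0 0 0;0 0 0 0 0 0' .05;python3 -m inch '-.015 0 0 0 0 0;-.025 0 0 0 0 0;-.03 0 0 0 0 0;-.03 0 0 0 0 0;-.03 -.005 0 0 0 0;-.02 -.02 0 0 0 0;0 -.03 0 0 0 0;0 -.03 0 0 0 0;0 -.03 0 0 0 0;0 -.02 0 0 0 0;0 0 0 0 0 0;0 0 0 0 0 0';python3 - <<'E'
from h import *
a=env.read_camera('side');b=env.read_camera('top')
crop(a,135,140,190,150,4,'pics/s8.png');crop(b,180,75,195,150,4,'pics/t8.png')
for n in('side','top'): print(n,[(np.round(d['box'],1).tolist(),round(d['conf'],2)) for d in env.find_in(n,'dish_mid')[:2]])
E
python3 go.py
```

```text
t: 27.45
ee_pos: [0.5084, -0.2335, 0.0184]
eef_rot: [-0.585, -0.396, 0.586, -0.396]
force: [0.5, 0.1, 0.8]
grip_width: 0.0499
t: 28.45
ee_pos: [0.3834, -0.1827, 0.1688]
eef_rot: [-0.586, -0.396, 0.586, -0.396]
force: [0.0, 0.1, 0.9]
grip_width: 0.0501
side [([231.1, 220.1, 31.7, 25.3], 0.76)]
top [([231.4, 175.6, 30.2, 30.2], 0.64)]
t 28.65 pos [ 0.3855 -0.183   0.1687] F [ 0.1  0.6 -0.1] w 0.05
```

View pics/s8.png

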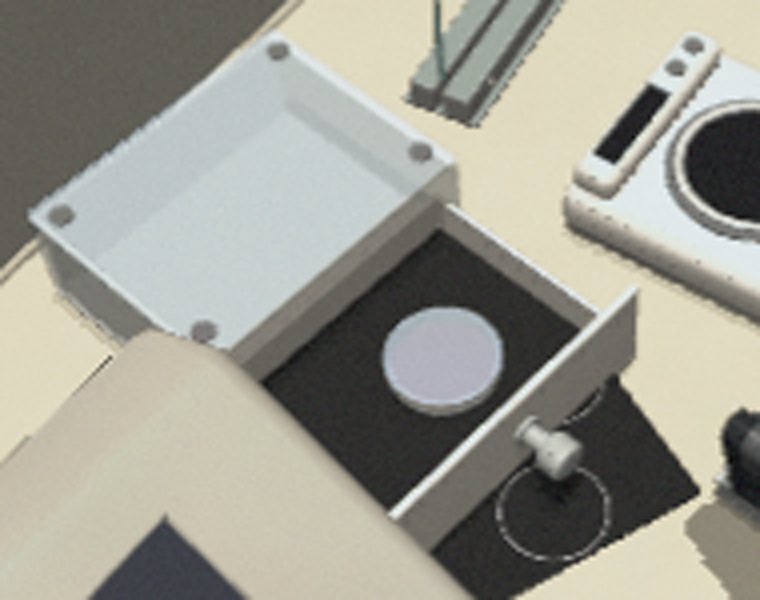

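View pics/t8.png

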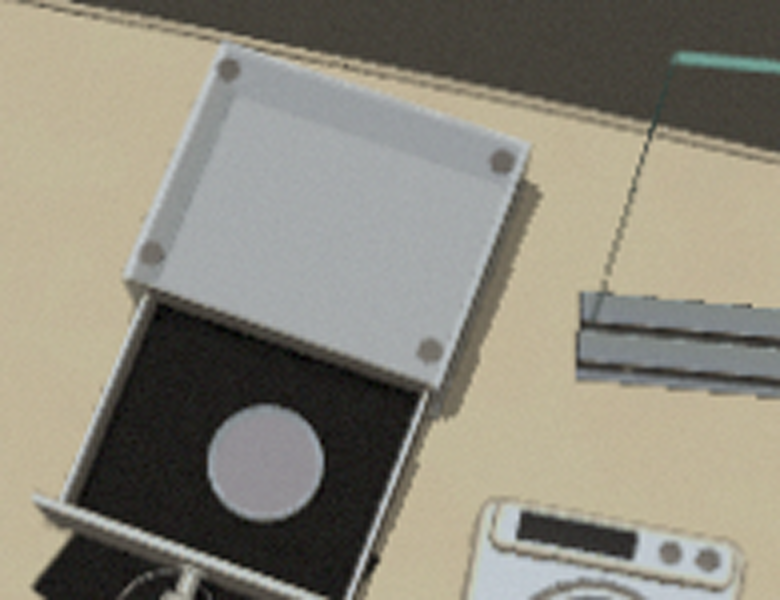

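Run:
```python
from fit import *
a=unproj('top',full((266,462),T1),.022)[0];b=unproj('side',full((444,357),S1),.022)[0];print(a,b)
m=(a+b)/2; d=m[:2]-[.6934,-.3058]; c,s=np.cos(np.radians(-21.8)),np.sin(np.radians(-21.8)); print('local',c*d[0]+s*d[1],-s*d[0]+c*d[1])
import go
for z in(.10,):print(m,np.round(go.local([m[0],m[1],z])[3],4))
```

```text
[ 0.58219801 -0.27323733  0.022     ] [ 0.58308353 -0.27097514  0.022     ]
local -0.11535115498499193 -0.00984822857036518
[ 0.58264077 -0.27210623  0.022     ] [0.0687 0.2162 0.0095]
```

```bash
python3 -m inch '0 .010 .0005 0 0 0;0 .024 .001 0 0 0;0 .024 .001 0 0 0;0 .024 .001 0 0 0;0 .024 .001 0 0 0;0 .024 .001 0 0 0;0 .024 .001 0 0 0;.01 .024 .001 0 0 0;.015 .020 .001 0 0 0;.015 .012 .001 0 0 0;.015 .006 0 0 0 0;.010 0 0 0 0 0;0 0 0 0 0 0;0 0 0 0 0 0' .072; python3 go.py .5826,-.2721,.015
python3 - <<'E'
from h import *
a=env.read_camera('side')
crop(a,135,140,190,150,4,'pics/s9.png')
E
```

```text
t: 29.82
ee_pos: [0.5812, -0.2714, 0.1028]
eef_rot: [-0.585, -0.397, 0.586, -0.396]
force: [0.4, -0.5, -0.2]
grip_width: 0.0722
t 29.82 pos [ 0.5812 -0.2714  0.1028] F [ 0.4 -0.5 -0.2] w 0.0722
[0.5826, -0.2721, 0.015] rot [0.0003 0.0001 0.0018] shift(aligned) [0.0878 0.0015 0.0001] shift(now) [0.0878 0.0017 0.0001]
```

View pics/s9.png

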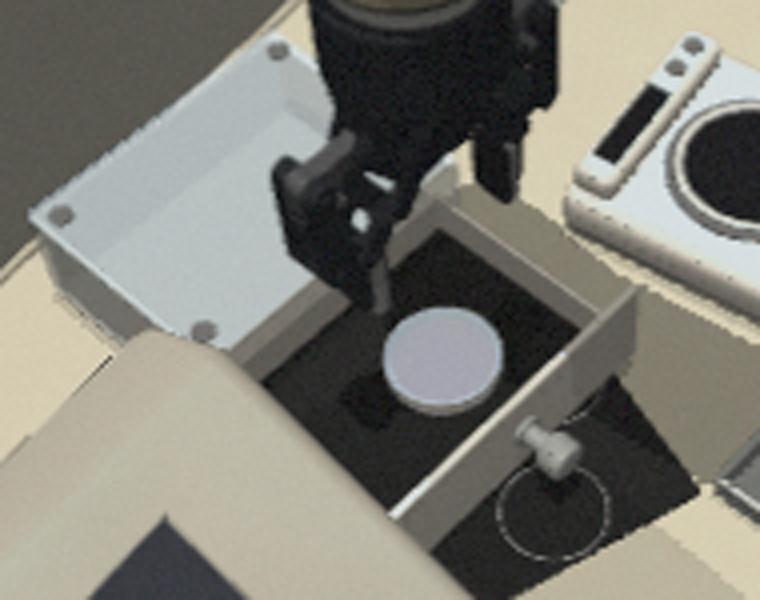

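```bash
python3 -m inch '.010 .0015 0 0 0 0;.015 0 0 0 0 0;.015 0 0 0 0 0;.015 0 0 0 0 0;.012 0 0 0 0 0;.009 0 0 0 0 0;.006 0 0 0 0 0;.003 0 0 0 0 0;0 0 0 0 0 0;0 0 0 0 0 0';python3 go.py .5826,-.2721,.015
python3 - <<'E'
from h import *
a=env.read_camera('side')
crop(a,185,170,130,110,6,'pics/s10.png')
E
```

```text
t: 30.7
ee_pos: [0.5834, -0.2723, 0.0191]
eef_rot: [0.586, 0.396, -0.585, 0.397]
force: [-0.9, -0.4, -0.2]
grip_width: 0.072
t 30.7 pos [ 0.5834 -0.2723  0.0191] F [-0.9 -0.4 -0.2] w 0.072
[0.5826, -0.2721, 0.015] rot [ 0.0003  0.     -0.001 ] shift(aligned) [ 0.0041 -0.0008  0.0001] shift(now) [ 0.0041 -0.0008  0.0001]
```

View pics/s10.png

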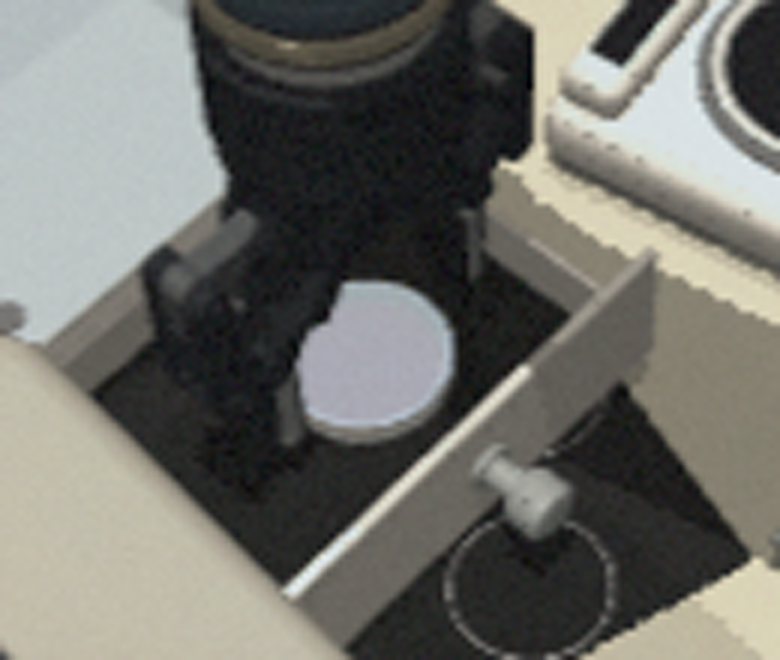

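```bash
python3 -m inch '.002 0 0 0 0 0;.002 0 0 0 0 0;.001 0 0 0 0 0;0 0 0 0 0 0'; python3 -m inch '.001 0 0 0 0 0;.001 0 0 0 0 0;0 0 0 0 0 0'; python3 -m inch '.001 0 0 0 0 0;0 0 0 0 0 0'
```

```text
t: 31.08
ee_pos: [0.5828, -0.272, 0.0135]
eef_rot: [-0.585, -0.397, 0.586, -0.396]
force: [-0.2, -0.5, 0.6]
grip_width: 0.0722
t: 31.33
ee_pos: [0.5829, -0.272, 0.0114]
eef_rot: [-0.585, -0.397, 0.586, -0.396]
force: [-0.0, 0.1, -0.9]
grip_width: 0.0722
t: 31.5
ee_pos: [0.5829, -0.2721, 0.0104]
eef_rot: [-0.585, -0.397, 0.586, -0.396]
force: [0.2, -0.7, 0.1]
grip_width: 0.0723
```

```bash
python3 -m inch '-.001 0 0 0 0 0;0 0 0 0 0 0;0 0 0 0 0 0;0 0 0 0 0 0;0 0 0 0 0 0;0 0 0 0 0 0' .045 22
python3 - <<'E'
from h import *
a=env.read_camera('side')
crop(a,185,170,130,110,6,'pics/s11.png')
E
```

```text
t: 32.0
ee_pos: [0.5834, -0.2722, 0.0121]
eef_rot: [0.586, 0.396, -0.585, 0.397]
force: [0.6, -0.7, 3.8]
grip_width: 0.051
```

View pics/s11.png

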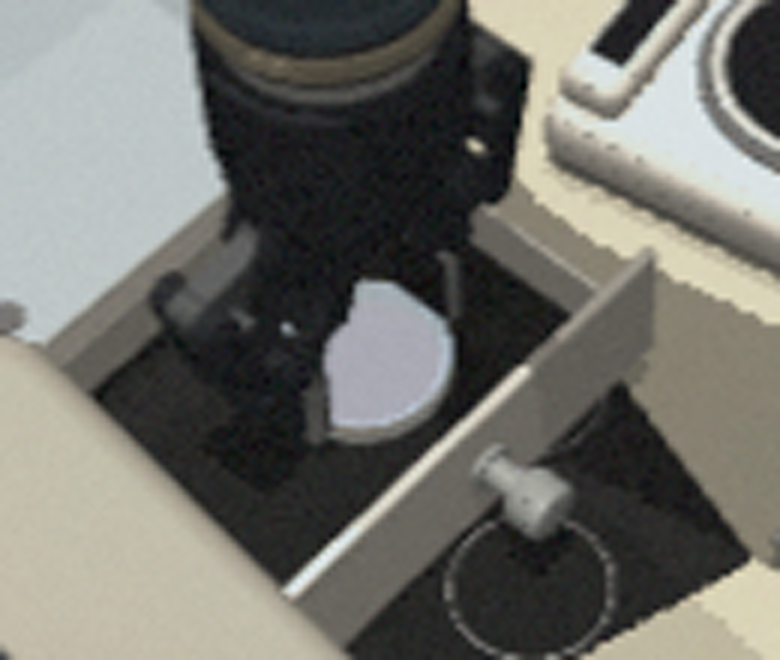

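```bash
python3 -m inch '-.003 0 0 0 0 0;-.006 0 0 0 0 0;-.008 0 0 0 0 0;-.008 0 0 0 0 0;-.005 0 0 0 0 0;0 0 0 0 0 0;0 0 0 0 0 0'
python3 - <<'E'
from h import *
a=env.read_camera('side')
crop(a,185,150,130,110,6,'pics/s12.png')
E
```

```text
t: 32.63
ee_pos: [0.5833, -0.2722, 0.0423]
eef_rot: [0.586, 0.396, -0.585, 0.397]
force: [0.5, 0.0, -1.1]
grip_width: 0.0514
```

View pics/s12.png

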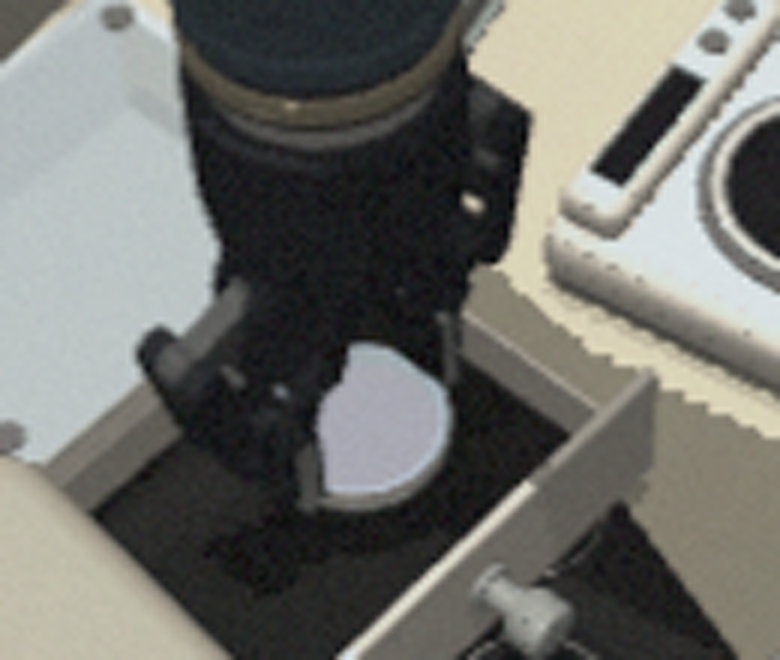

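```bash
python3 -m inch '-.008 0 0 0 0 0;-.014 0 0 0 0 0;-.014 0 0 0 0 0;-.014 0 0 0 0 0;-.008 0 0 0 0 0;0 0 0 0 0 0;0 0 0 0 0 0'; python3 go.py .4736,-.423,.10
```

```text
t: 33.27
ee_pos: [0.583, -0.2721, 0.0998]
eef_rot: [0.586, 0.396, -0.585, 0.397]
force: [-0.6, -0.5, -0.6]
grip_width: 0.0511
t 33.27 pos [ 0.583  -0.2721  0.0998] F [-0.6 -0.5 -0.6] w 0.0511
[0.4736, -0.423, 0.1] rot [ 0.0003  0.     -0.0005] shift(aligned) [-0.0002 -0.0455  0.1807] shift(now) [-0.0002 -0.0456  0.1807]
```

```bash
python3 -m inch '0 -.0015 .006 0 0 0;0 -.003 .012 0 0 0;0 -.004 .016 0 0 0;0 -.004 .016 0 0 0;0 -.004 .016 0 0 0;0 -.004 .016 0 0 0;0 -.004 .016 0 0 0;0 -.004 .016 0 0 0;0 -.004 .016 0 0 0;0 -.004 .016 0 0 0;0 -.004 .016 0 0 0;0 -.0035 .0135 0 0 0;0 -.001 .005 0 0 0;0 0 0 0 0 0;0 0 0 0 0 0'; python3 go.py .4736,-.423,.04
python3 - <<'E'
from h import *
a=env.read_camera('side');b=env.read_camera('top')
crop(a,260,110,130,110,6,'pics/s13.png');crop(b,270,180,130,110,6,'pics/t13.png')
E
```

```text
t: 34.52
ee_pos: [0.4742, -0.4227, 0.0993]
eef_rot: [0.586, 0.397, -0.585, 0.396]
force: [-0.1, 0.4, -0.9]
grip_width: 0.0512
t 34.52 pos [ 0.4742 -0.4227  0.0993] F [-0.1  0.4 -0.9] w 0.0512
[0.4736, -0.423, 0.04] rot [ 0.     -0.0007  0.0003] shift(aligned) [ 0.0593 -0.0004  0.0005] shift(now) [ 0.0593 -0.0004  0.0005]
```

View pics/s13.png

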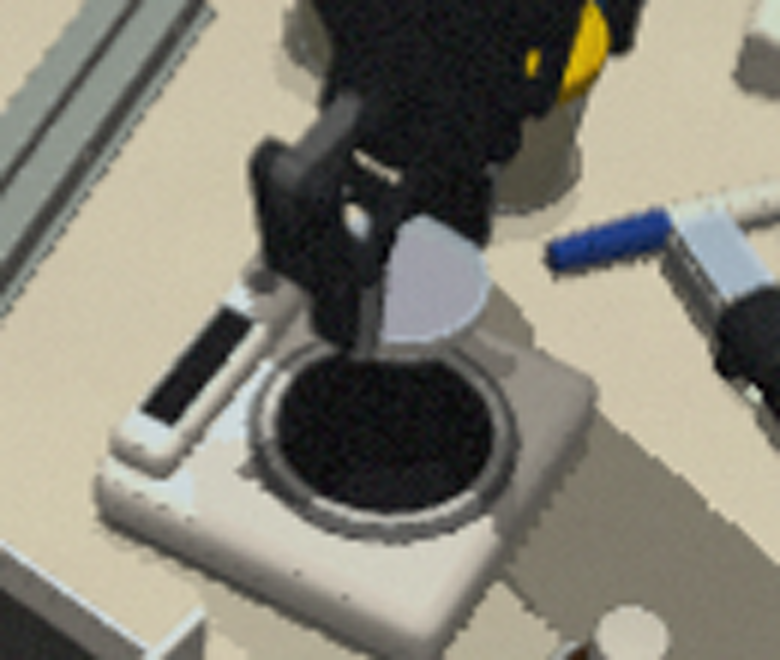

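View pics/t13.png

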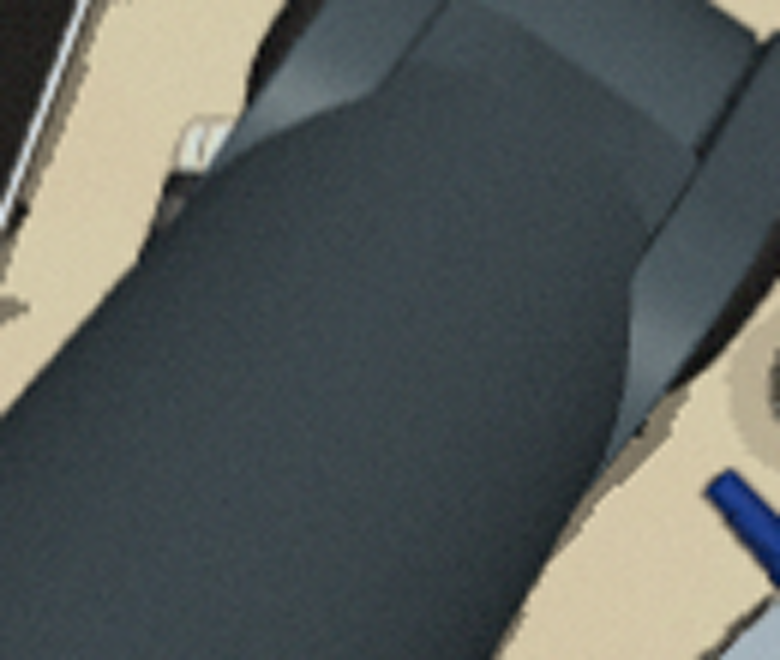

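```bash
python3 -m inch '.006 0 0 0 0 0;.012 0 0 0 0 0;.012 0 0 0 0 0;.010 0 0 0 0 0;.008 0 0 0 0 0;.005 0 0 0 0 0;.003 0 0 0 0 0;.002 0 0 0 0 0;0 0 0 0 0 0;0 0 0 0 0 0'; python3 go.py
python3 - <<'E'
from h import *
a=env.read_camera('side')
crop(a,260,110,130,110,6,'pics/s14.png')
E
```

```text
t: 35.45
ee_pos: [0.4744, -0.4233, 0.042]
eef_rot: [0.586, 0.396, -0.585, 0.397]
force: [-0.7, -0.3, 0.0]
grip_width: 0.0513
t 35.45 pos [ 0.4744 -0.4233  0.042 ] F [-0.7 -0.3  0. ] w 0.0513
```

View pics/s14.png

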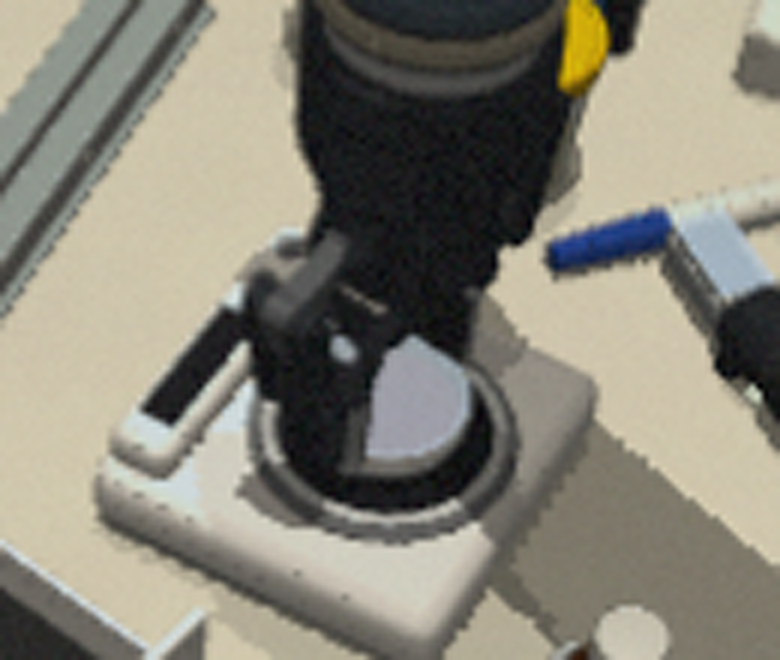

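```bash
python3 -m inch '.001 0 0 0 0 0;.001 0 0 0 0 0;.001 0 0 0 0 0;0 0 0 0 0 0'; python3 -m inch '.001 0 0 0 0 0;.001 0 0 0 0 0;0 0 0 0 0 0'
```

```text
t: 35.83
ee_pos: [0.4741, -0.4229, 0.0386]
eef_rot: [0.585, 0.397, -0.585, 0.396]
force: [0.2, -0.2, -0.1]
grip_width: 0.0508
t: 36.08
ee_pos: [0.4741, -0.4229, 0.0364]
eef_rot: [-0.585, -0.397, 0.586, -0.396]
force: [0.4, 0.3, -0.4]
grip_width: 0.0512
```

```bash
python3 -m inch '.0007 0 0 0 0 0;0 0 0 0 0 0'; python3 -m inch '.0007 0 0 0 0 0;0 0 0 0 0 0'
```

```text
t: 36.25
ee_pos: [0.4743, -0.423, 0.0361]
eef_rot: [0.585, 0.396, -0.585, 0.397]
force: [-1.3, 0.2, 1.2]
grip_width: 0.051
t: 36.42
ee_pos: [0.4743, -0.423, 0.0361]
eef_rot: [0.586, 0.396, -0.585, 0.397]
force: [-2.2, 0.6, 5.2]
grip_width: 0.0509
```

```bash
python3 -m inch '-.0005 0 0 0 0 0;0 0 0 0 0 0;0 0 0 0 0 0;0 0 0 0 0 0' .066; python3 -m inch '-.008 0 0 0 0 0;-.02 0 0 0 0 0;-.025 0 0 0 0 0;-.025 0 0 0 0 0;-.025 0 0 0 0 0;-.01 0 0 0 0 0;0 0 0 0 0 0;0 0 0 0 0 0';python3 go.py .5105,-.233,.15
python3 - <<'E'
from h import *
a=env.read_camera('side')
crop(a,260,110,130,110,6,'pics/s15.png')
E
```

```text
t: 36.75
ee_pos: [0.4741, -0.4229, 0.0355]
eef_rot: [-0.585, -0.397, 0.585, -0.396]
force: [0.1, 0.4, 0.4]
grip_width: 0.0663
t: 37.42
ee_pos: [0.474, -0.4229, 0.1486]
eef_rot: [0.585, 0.396, -0.585, 0.397]
force: [0.8, 0.3, -0.0]
grip_width: 0.0658
t 37.42 pos [ 0.474  -0.4229  0.1486] F [ 0.8  0.3 -0. ] w 0.0658
[0.5105, -0.233, 0.15] rot [ 0.0002  0.0001 -0.0002] shift(aligned) [-0.0014 -0.0366 -0.1899] shift(now) [-0.0014 -0.0366 -0.1899]
```

View pics/s15.png

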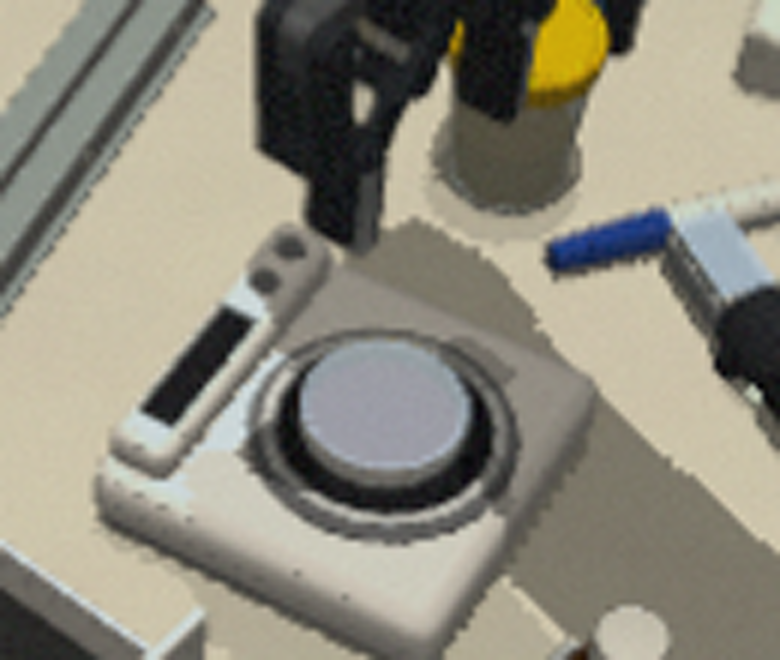

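```bash
python3 go.py .509,-.2335,.15; python3 -m inch '0 -.002 -.009 0 0 0;0 -.004 -.018 0 0 0;0 -.004 -.02 0 0 0;0 -.004 -.02 0 0 0;0 -.004 -.02 0 0 0;0 -.004 -.02 0 0 0;0 -.004 -.02 0 0 0;0 -.004 -.02 0 0 0;0 -.004 -.02 0 0 0;0 -.003 -.015 0 0 0;0 -.001 -.007 0 0 0;0 0 0 0 0 0;0 0 0 0 0 0' .05; python3 go.py .509,-.2335,.019
```

```text
t 37.47 pos [ 0.4735 -0.4224  0.1475] F [ 0.4  0.2 -0.4] w 0.0659
[0.509, -0.2335, 0.15] rot [ 0.0003 -0.0006  0.002 ] shift(aligned) [-0.0025 -0.0372 -0.1886] shift(now) [-0.0023 -0.0371 -0.1886]
t: 38.55
ee_pos: [0.5086, -0.2334, 0.148]
eef_rot: [-0.585, -0.397, 0.586, -0.396]
force: [0.3, -0.5, 0.2]
grip_width: 0.0501
t 38.55 pos [ 0.5086 -0.2334  0.148 ] F [ 0.3 -0.5  0.2] w 0.0501
[0.509, -0.2335, 0.019] rot [0.0007 0.0005 0.0013] shift(aligned) [ 1.29e-01  4.00e-04 -1.00e-04] shift(now) [ 1.29e-01  6.00e-04 -1.00e-04]
```

```bash
python3 -m inch '.010 0 0 0 0 0;.02 0 0 0 0 0;.02 0 0 0 0 0;.02 0 0 0 0 0;.015 0 0 0 0 0;.012 0 0 0 0 0;.010 0 0 0 0 0;.008 0 0 0 0 0;.008 0 0 0 0 0;.004 0 0 0 0 0;0 0 0 0 0 0;0 0 0 0 0 0'; python3 -m inch '0 0 0 0 0 0;0 0 0 0 0 0;0 0 0 0 0 0;0 0 0 0 0 0;0 0 0 0 0 0;0 0 0 0 0 0' .005 40
```

```text
t: 39.55
ee_pos: [0.5093, -0.2335, 0.0219]
eef_rot: [0.586, 0.396, -0.585, 0.397]
force: [0.4, 0.1, 0.4]
grip_width: 0.05
t: 40.05
ee_pos: [0.5106, -0.2316, 0.0227]
eef_rot: [0.586, 0.397, -0.584, 0.397]
force: [1.0, 5.6, 4.3]
grip_width: 0.0184
```

```bash
python3 -m inch '0 .004 0 0 0 0;0 .007 0 0 0 0;0 .008 0 0 0 0;0 .008 0 0 0 0;0 .008 0 0 0 0;0 .008 0 0 0 0;0 .008 0 0 0 0;0 .008 0 0 0 0;0 .008 0 0 0 0;0 .008 0 0 0 0;0 .008 0 0 0 0;0 .008 0 0 0 0;0 .005 0 0 0 0;0 .003 0 0 0 0;0 0 0 0 0 0'; python3 -m inch '0 .002 0 0 0 0;0 .002 0 0 0 0;0 .001 0 0 0 0;0 0 0 0 0 0'
```

```text
t: 41.3
ee_pos: [0.6034, -0.269, 0.0227]
eef_rot: [0.586, 0.396, -0.584, 0.397]
force: [3.1, 4.3, 4.8]
grip_width: 0.0182
t: 41.63
ee_pos: [0.6074, -0.2707, 0.0227]
eef_rot: [0.586, 0.397, -0.584, 0.397]
force: [1.3, 4.5, 4.3]
grip_width: 0.0183
```

```bash
python3 -m inch '0 .001 0 0 0 0;0 .001 0 0 0 0;0 0 0 0 0 0'; python3 -m inch '0 .001 0 0 0 0;0 .001 0 0 0 0;0 0 0 0 0 0'; python3 -m inch '0 .001 0 0 0 0;0 .001 0 0 0 0;0 0 0 0 0 0'
```

```text
t: 41.88
ee_pos: [0.6091, -0.2713, 0.0227]
eef_rot: [0.586, 0.397, -0.584, 0.397]
force: [1.4, 4.9, 5.3]
grip_width: 0.0184
t: 42.13
ee_pos: [0.6109, -0.2721, 0.0227]
eef_rot: [0.586, 0.397, -0.584, 0.397]
force: [1.1, 4.2, 5.1]
grip_width: 0.0183
t: 42.38
ee_pos: [0.6122, -0.2726, 0.0227]
eef_rot: [0.586, 0.397, -0.585, 0.397]
force: [1.4, 5.6, 5.9]
grip_width: 0.0181
```

```bash
python3 -m inch '0 .001 0 0 0 0;0 .001 0 0 0 0;0 0 0 0 0 0'; python3 -m inch '0 .001 0 0 0 0;0 .001 0 0 0 0;0 0 0 0 0 0'
```

```text
t: 42.63
ee_pos: [0.6122, -0.2726, 0.0226]
eef_rot: [-0.585, -0.398, 0.586, -0.395]
force: [-3.2, 7.6, 11.1]
grip_width: 0.0181
t: 42.88
ee_pos: [0.6122, -0.2726, 0.0226]
eef_rot: [-0.584, -0.4, 0.586, -0.394]
force: [-8.9, 9.0, 14.4]
grip_width: 0.018
```

```bash
python3 -m inch '0 0 0 0 0 0;0 0 0 0 0 0;0 0 0 0 0 0;0 0 0 0 0 0' .05;python3 -m inch '-.015 -.003 0 0 0 0;-.025 0 0 0 0 0;-.03 0 0 0 0 0;-.03 0 0 0 0 0;-.03 -.005 0 0 0 0;-.02 -.02 0 0 0 0;0 -.03 0 0 0 0;0 -.03 0 0 0 0;0 -.03 0 0 0 0;0 -.03 0 0 0 0;0 -.03 0 0 0 0;0 -.03 0 0 0 0;0 -.03 0 0 0 0;0 -.015 0 0 0 0;0 0 0 0 0 0;0 0 0 0 0 0';python3 - <<'E'
from h import *
a=env.read_camera('side');b=env.read_camera('top')
cv2.imwrite('pics/s16f.png',a);cv2.imwrite('pics/t16f.png',b)
crop(a,135,140,290,170,2.7,'pics/s16.png');crop(b,180,75,195,150,4,'pics/t16.png');crop(b,200,240,120,110,5,'pics/t16b.png')
E
python3 go.py .340,-.2818,.16
```

```text
t: 43.22
ee_pos: [0.6145, -0.2769, 0.0214]
eef_rot: [-0.585, -0.396, 0.586, -0.396]
force: [0.2, 1.2, -0.3]
grip_width: 0.05
t: 44.55
ee_pos: [0.3801, -0.1821, 0.1728]
eef_rot: [0.586, 0.396, -0.585, 0.397]
force: [0.7, 0.6, 0.3]
grip_width: 0.0499
t 44.65 pos [ 0.3814 -0.1825  0.1726] F [ 0.1 -0.3 -0.9] w 0.0499
[0.34, -0.2818, 0.16] rot [ 0.0002  0.0001 -0.0027] shift(aligned) [ 0.0126 -0.0016  0.1076] shift(now) [ 0.0126 -0.0016  0.1076]
```

View pics/s16.png

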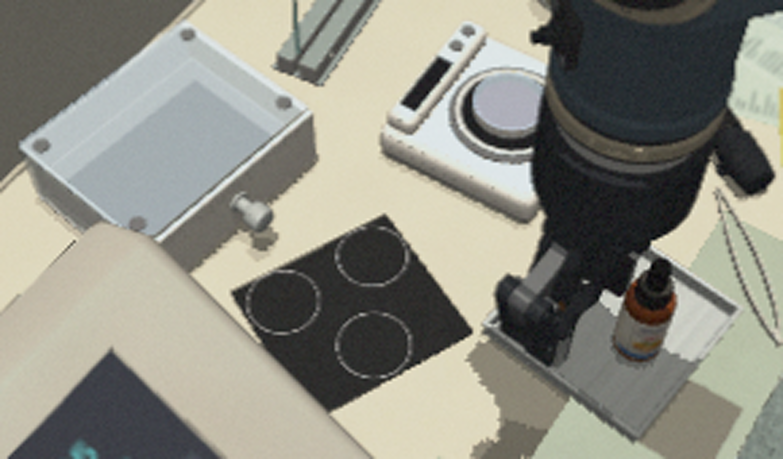

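View pics/t16.png

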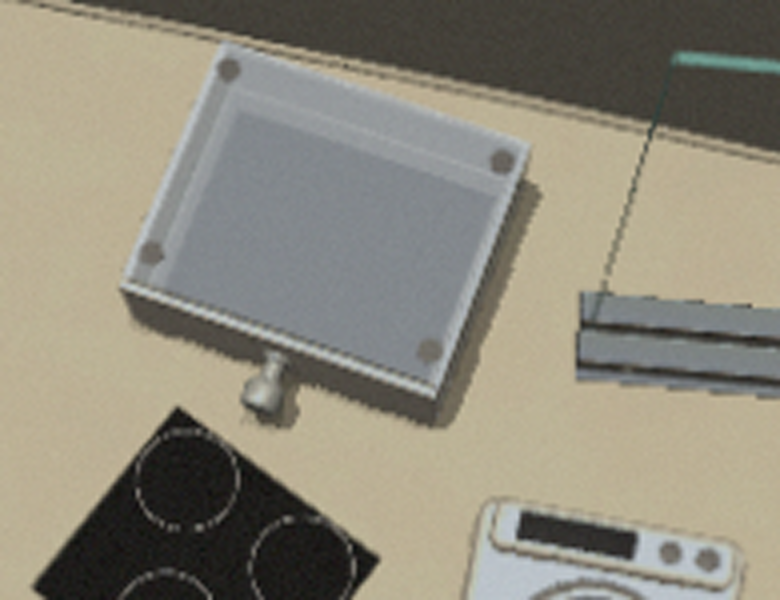

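View pics/t16b.png

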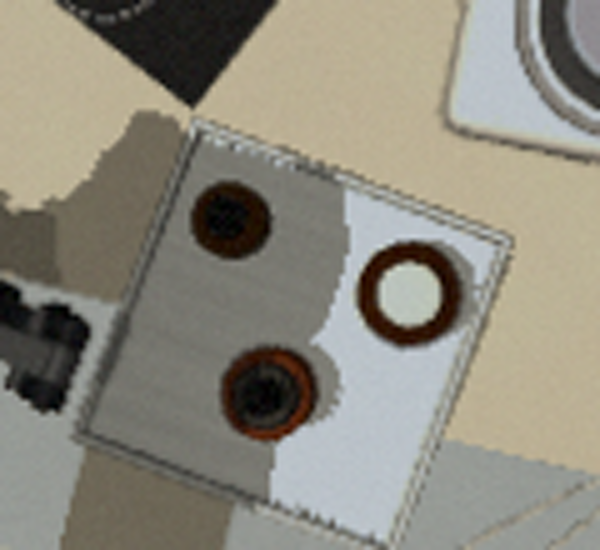

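```bash
python3 go.py .342,-.2823,.0425; python3 -m inch '0 0 .008 0 0 0;0 0 .016 0 0 0;0 0 .018 0 0 0;0 0 .018 0 0 0;0 0 .018 0 0 0;0 0 .016 0 0 0;0 0 .009 0 0 0;0 0 .005 0 0 0;0 0 0 0 0 0;0 0 0 0 0 0' .052;python3 go.py .342,-.2823,.0425
```

```text
t 44.65 pos [ 0.3814 -0.1825  0.1726] F [ 0.1 -0.3 -0.9] w 0.0499
[0.342, -0.2823, 0.0425] rot [ 0.0002  0.0001 -0.0027] shift(aligned) [0.1301 0.0005 0.1073] shift(now) [1.301e-01 1.000e-04 1.073e-01]
t: 45.48
ee_pos: [0.3403, -0.2818, 0.1716]
eef_rot: [0.585, 0.397, -0.585, 0.397]
force: [0.1, 1.0, 0.3]
grip_width: 0.0521
t 45.48 pos [ 0.3403 -0.2818  0.1716] F [0.1 1.  0.3] w 0.0521
[0.342, -0.2823, 0.0425] rot [ 0.0007 -0.0004  0.0002] shift(aligned) [ 0.1291  0.0018 -0.0002] shift(now) [ 1.291e-01  1.800e-03 -1.000e-04]
```

```bash
python3 -m inch '.010 .001 0 0 0 0;.02 0 0 0 0 0;.02 0 0 0 0 0;.02 0 0 0 0 0;.02 0 0 0 0 0;.016 0 0 0 0 0;.012 0 0 0 0 0;.007 0 0 0 0 0;.004 0 0 0 0 0;0 0 0 0 0 0;0 0 0 0 0 0';python3 go.py .342,-.2823,.0425; python3 -m inch '0 0 0 0 0 0;0 0 0 0 0 0;0 0 0 0 0 0;0 0 0 0 0 0;0 0 0 0 0 0;0 0 0 0 0 0' .020 30
```

```text
t: 46.4
ee_pos: [0.3412, -0.2824, 0.0429]
eef_rot: [0.585, 0.396, -0.585, 0.397]
force: [0.4, -0.4, 0.8]
grip_width: 0.0519
t 46.4 pos [ 0.3412 -0.2824  0.0429] F [ 0.4 -0.4  0.8] w 0.0519
[0.342, -0.2823, 0.0425] rot [ 0.0008  0.     -0.0005] shift(aligned) [ 0.0004  0.0007 -0.0004] shift(now) [ 0.0004  0.0007 -0.0004]
t: 46.9
ee_pos: [0.3414, -0.2829, 0.0436]
eef_rot: [0.586, 0.396, -0.585, 0.397]
force: [-0.5, 0.7, 6.2]
grip_width: 0.0316
```

Lift high (passing over the oil bottle) and go to the dropper's ring.

```bash
python3 -m inch '-.008 0 0 0 0 0;-.016 0 0 0 0 0;-.02 0 0 0 0 0;-.02 0 0 0 0 0;-.02 0 0 0 0 0;-.018 0 0 0 0 0;-.01 0 0 0 0 0;0 0 0 0 0 0;0 0 0 0 0 0'; python3 go.py .511,-.222,.155
```

```text
t: 47.65
ee_pos: [0.3409, -0.2825, 0.1552]
eef_rot: [0.586, 0.396, -0.585, 0.397]
force: [0.1, 0.1, -0.7]
grip_width: 0.0311
t 47.65 pos [ 0.3409 -0.2825  0.1552] F [ 0.1  0.1 -0.7] w 0.0311
[0.511, -0.222, 0.155] rot [ 0.0003  0.0003 -0.0014] shift(aligned) [ 0.0002  0.1355 -0.1194] shift(now) [ 0.0004  0.1355 -0.1193]
```

```bash
python3 -m inch '0 .007 -.006 0 0 0;0 .015 -.013 0 0 0;0 .016 -.014 0 0 0;0 .016 -.014 0 0 0;0 .016 -.014 0 0 0;0 .016 -.014 0 0 0;0 .016 -.014 0 0 0;0 .015 -.0135 0 0 0;0 .012 -.011 0 0 0;0 .0065 -.006 0 0 0;0 0 0 0 0 0;0 0 0 0 0 0'; python3 go.py .511,-.222,.045;python3 - <<'E'
from h import *
env.read_camera('top');s=env.state();print(s['ee_pos'])
E
```

```text
t: 48.65
ee_pos: [0.5103, -0.2215, 0.1537]
eef_rot: [-0.585, -0.397, 0.586, -0.396]
force: [0.3, 0.3, 0.1]
grip_width: 0.0313
t 48.65 pos [ 0.5103 -0.2215  0.1537] F [0.3 0.3 0.1] w 0.0313
[0.511, -0.222, 0.045] rot [0.0008 0.0004 0.0023] shift(aligned) [0.1087 0.0008 0.0002] shift(now) [0.1087 0.0011 0.0002]
[ 0.50979252 -0.22201792  0.15390985]
```

```bash
python3 -m inch '.010 .0008 0 0 0 0;.018 0 0 0 0 0;.018 0 0 0 0 0;.018 0 0 0 0 0;.016 0 0 0 0 0;.010 0 0 0 0 0;.007 0 0 0 0 0;.004 0 0 0 0 0;.003 0 0 0 0 0;.001 0 0 0 0 0;0 0 0 0 0 0;0 0 0 0 0 0'; python3 -m inch '.001 0 0 0 0 0;.001 0 0 0 0 0;0 0 0 0 0 0'
```

```text
t: 49.7
ee_pos: [0.5122, -0.2223, 0.0503]
eef_rot: [0.586, 0.396, -0.585, 0.397]
force: [-0.3, 0.7, -0.4]
grip_width: 0.0311
t: 49.95
ee_pos: [0.5118, -0.2221, 0.0478]
eef_rot: [0.586, 0.396, -0.585, 0.397]
force: [-0.3, 0.2, -0.2]
grip_width: 0.0313
```

```bash
python3 -m inch '.001 -.0005 0 0 0 0;.001 0 0 0 0 0;.001 0 0 0 0 0;0 0 0 0 0 0'; python3 -m inch '.0007 0 0 0 0 0;0 0 0 0 0 0'
```

```text
t: 50.28
ee_pos: [0.5113, -0.2219, 0.0447]
eef_rot: [0.585, 0.396, -0.585, 0.397]
force: [-0.3, 0.0, -1.0]
grip_width: 0.0312
t: 50.45
ee_pos: [0.5115, -0.222, 0.0447]
eef_rot: [0.586, 0.396, -0.585, 0.397]
force: [-0.9, 0.4, 5.1]
grip_width: 0.0314
```

```bash
python3 -m inch '0 0 0 0 0 0;0 0 0 0 0 0;0 0 0 0 0 0;0 0 0 0 0 0' .05;python3 -m inch '-.015 0 0 0 0 0;-.025 0 0 0 0 0;-.03 0 0 0 0 0;-.03 0 0 0 0 0;-.02 0 0 0 0 0;-.005 0 0 0 0 0;0 0 0 0 0 0';python3 go.py .402,-.268,.16
```

```text
t: 50.78
ee_pos: [0.5112, -0.2218, 0.0439]
eef_rot: [-0.585, -0.397, 0.585, -0.397]
force: [0.1, -0.0, 0.4]
grip_width: 0.05
t: 51.37
ee_pos: [0.5122, -0.2223, 0.1706]
eef_rot: [0.586, 0.395, -0.585, 0.398]
force: [0.6, 0.0, -1.0]
grip_width: 0.0501
t 51.37 pos [ 0.5122 -0.2223  0.1706] F [ 0.6  0.  -1. ] w 0.0501
[0.402, -0.268, 0.16] rot [ 0.0002 -0.0001 -0.0037] shift(aligned) [ 0.0106 -0.0853  0.0834] shift(now) [ 0.0102 -0.0854  0.0834]
```

```bash
python3 -m inch '0 -.008 .008 0 0 0;0 -.015 .015 0 0 0;0 -.016 .0155 0 0 0;0 -.016 .0155 0 0 0;0 -.014 .014 0 0 0;0 -.010 .010 0 0 0;0 -.005 .0045 0 0 0;0 0 0 0 0 0;0 0 0 0 0 0' .048; python3 go.py .402,-.268,.024
python3 - <<'E'
from h import *
a=env.read_camera('side')
crop(a,190,140,190,150,4,'pics/s17.png')
E
python3 go.py .402,-.268,.024
```

```text
t: 52.12
ee_pos: [0.4029, -0.2671, 0.1687]
eef_rot: [0.586, 0.397, -0.585, 0.396]
force: [-0.2, 0.9, 0.2]
grip_width: 0.0481
t 52.12 pos [ 0.4029 -0.2671  0.1687] F [-0.2  0.9  0.2] w 0.0481
[0.402, -0.268, 0.024] rot [ 0.0003 -0.0004  0.0001] shift(aligned) [ 0.1447 -0.0005  0.0012] shift(now) [ 0.1447 -0.0005  0.0012]
t 52.17 pos [ 0.4035 -0.2668  0.1688] F [0.4 0.1 0.1] w 0.0482
[0.402, -0.268, 0.024] rot [ 0.0014 -0.0004 -0.0003] shift(aligned) [ 0.1448 -0.001   0.0016] shift(now) [ 0.1448 -0.001   0.0017]
```

View pics/s17.png

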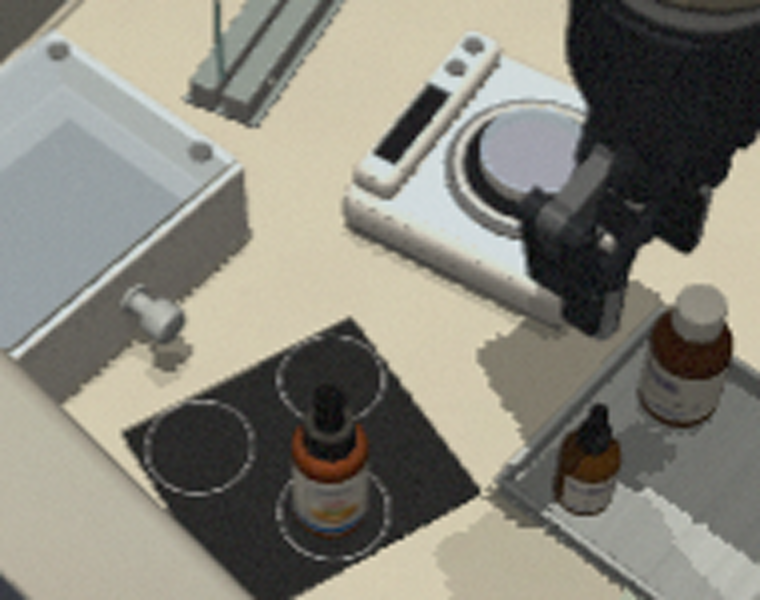

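```bash
python3 -m inch '.010 0 .001 0 0 0;.02 0 0 0 0 0;.022 0 0 0 0 0;.022 0 0 0 0 0;.022 0 0 0 0 0;.018 0 0 0 0 0;.012 0 0 0 0 0;.009 0 0 0 0 0;.006 0 0 0 0 0;.003 0 0 0 0 0;0 0 0 0 0 0;0 0 0 0 0 0';python3 go.py .402,-.268,.024; python3 -m inch '0 0 0 0 0 0;0 0 0 0 0 0;0 0 0 0 0 0;0 0 0 0 0 0;0 0 0 0 0 0;0 0 0 0 0 0' .015 30
```

```text
t: 53.17
ee_pos: [0.4028, -0.2684, 0.0253]
eef_rot: [0.586, 0.396, -0.585, 0.397]
force: [-1.1, -0.4, 1.0]
grip_width: 0.0482
t 53.17 pos [ 0.4028 -0.2684  0.0253] F [-1.1 -0.4  1. ] w 0.0482
[0.402, -0.268, 0.024] rot [ 0.0005  0.0001 -0.0009] shift(aligned) [ 0.0013 -0.0009 -0.0001] shift(now) [ 0.0013 -0.0009 -0.0001]
t: 53.67
ee_pos: [0.4028, -0.2686, 0.0258]
eef_rot: [0.586, 0.396, -0.585, 0.397]
force: [-1.4, -0.1, 5.7]
grip_width: 0.0261
```

```bash
python3 -m inch '-.008 0 0 0 0 0;-.016 0 0 0 0 0;-.02 0 0 0 0 0;-.02 0 0 0 0 0;-.022 0 0 0 0 0;-.022 0 0 0 0 0;-.018 0 0 0 0 0;-.009 0 0 0 0 0;0 0 0 0 0 0;0 0 0 0 0 0'; python3 go.py .5805,-.2338,.155
```

```text
t: 54.5
ee_pos: [0.402, -0.2681, 0.1599]
eef_rot: [0.585, 0.396, -0.585, 0.397]
force: [0.0, 0.4, -0.2]
grip_width: 0.0261
t 54.5 pos [ 0.402  -0.2681  0.1599] F [ 0.   0.4 -0.2] w 0.0261
[0.5805, -0.2338, 0.155] rot [ 0.0003 -0.     -0.0001] shift(aligned) [ 0.0049  0.153  -0.0981] shift(now) [ 0.0049  0.153  -0.0981]
```

```bash
python3 -m inch '0 .008 -.005 0 0 0;0 .016 -.010 0 0 0;0 .017 -.011 0 0 0;0 .017 -.011 0 0 0;0 .017 -.011 0 0 0;0 .017 -.011 0 0 0;0 .017 -.011 0 0 0;0 .017 -.011 0 0 0;0 .015 -.0095 0 0 0;0 .009 -.006 0 0 0;0 .0035 -.002 0 0 0;0 0 0 0 0 0;0 0 0 0 0 0'; python3 go.py .5805,-.2338,.028; python3 go.py .5805,-.2338,.027
```

```text
t: 55.58
ee_pos: [0.5804, -0.234, 0.1592]
eef_rot: [-0.585, -0.397, 0.586, -0.396]
force: [-0.1, -0.3, -0.3]
grip_width: 0.0261
t 55.58 pos [ 0.5804 -0.234   0.1592] F [-0.1 -0.3 -0.3] w 0.0261
[0.5805, -0.2338, 0.028] rot [-0.0003  0.0006  0.002 ] shift(aligned) [ 1.312e-01  1.000e-04 -2.000e-04] shift(now) [ 0.1312  0.0003 -0.0003]
t 55.58 pos [ 0.5804 -0.234   0.1592] F [-0.1 -0.3 -0.3] w 0.0261
[0.5805, -0.2338, 0.027] rot [-0.0003  0.0006  0.002 ] shift(aligned) [ 1.322e-01  1.000e-04 -2.000e-04] shift(now) [ 0.1322  0.0003 -0.0003]
```

```bash
python3 -m inch '.010 0 0 0 0 0;.02 0 0 0 0 0;.02 0 0 0 0 0;.02 0 0 0 0 0;.018 0 0 0 0 0;.014 0 0 0 0 0;.010 0 0 0 0 0;.007 0 0 0 0 0;.004 0 0 0 0 0;.003 0 0 0 0 0;.001 0 0 0 0 0;0 0 0 0 0 0;0 0 0 0 0 0';python3 go.py .5805,-.2338,.027
```

```text
t: 56.67
ee_pos: [0.5819, -0.2339, 0.0337]
eef_rot: [0.586, 0.396, -0.585, 0.397]
force: [0.2, 0.2, 0.3]
grip_width: 0.026
t 56.67 pos [ 0.5819 -0.2339  0.0337] F [0.2 0.2 0.3] w 0.026
[0.5805, -0.2338, 0.027] rot [ 0.0002 -0.0001 -0.0013] shift(aligned) [ 0.0067 -0.0013  0.0004] shift(now) [ 0.0067 -0.0013  0.0004]
```

```bash
python3 -m inch '.002 -.001 0 0 0 0;.002 0 0 0 0 0;.001 0 0 0 0 0;.001 0 0 0 0 0;0 0 0 0 0 0'; python3 -m inch '.001 0 0 0 0 0;0 0 0 0 0 0'; python3 -m inch '.0007 0 0 0 0 0;0 0 0 0 0 0'
```

```text
t: 57.08
ee_pos: [0.5805, -0.2334, 0.027]
eef_rot: [0.585, 0.396, -0.585, 0.397]
force: [0.6, -0.3, -1.0]
grip_width: 0.0261
t: 57.25
ee_pos: [0.5808, -0.2335, 0.0269]
eef_rot: [0.586, 0.396, -0.585, 0.397]
force: [-2.0, 0.5, 5.6]
grip_width: 0.0262
t: 57.42
ee_pos: [0.5809, -0.2335, 0.0269]
eef_rot: [0.586, 0.396, -0.585, 0.397]
force: [-2.8, 1.5, 10.0]
grip_width: 0.0262
```

```bash
python3 -m inch '-.001 0 0 0 0 0;0 0 0 0 0 0;0 0 0 0 0 0;0 0 0 0 0 0' .045;python3 -m inch '-.015 0 0 0 0 0;-.025 0 0 0 0 0;-.03 0 0 0 0 0;-.03 0 0 0 0 0;-.025 0 0 0 0 0;-.01 0 0 0 0 0;0 0 0 0 0 0';python3 go.py .3745,-.334,.16
```

```text
t: 57.75
ee_pos: [0.5804, -0.2334, 0.0261]
eef_rot: [-0.585, -0.397, 0.586, -0.396]
force: [1.7, 0.4, -0.7]
grip_width: 0.0453
t: 58.33
ee_pos: [0.5821, -0.234, 0.1641]
eef_rot: [0.587, 0.395, -0.584, 0.398]
force: [0.1, 0.5, 0.2]
grip_width: 0.0448
t 58.33 pos [ 0.5821 -0.234   0.1641] F [0.1 0.5 0.2] w 0.0448
[0.3745, -0.334, 0.16] rot [ 0.0002 -0.0003 -0.0056] shift(aligned) [ 0.0041 -0.1556  0.17  ] shift(now) [ 0.0032 -0.1557  0.1699]
```

```bash
python3 -m inch '0 -.007 .008 0 0 0;0 -.016 .018 0 0 0;0 -.018 .0195 0 0 0;0 -.018 .0195 0 0 0;0 -.018 .0195 0 0 0;0 -.018 .0195 0 0 0;0 -.018 .0195 0 0 0;0 -.018 .0195 0 0 0;0 -.014 .0155 0 0 0;0 -.007 .008 0 0 0;0 -.002 .003 0 0 0;0 0 0 0 0 0;0 0 0 0 0 0' .056; python3 go.py .3745,-.334,.029
```

```text
t: 59.42
ee_pos: [0.3753, -0.3329, 0.1608]
eef_rot: [0.585, 0.397, -0.585, 0.397]
force: [0.1, -0.7, -0.3]
grip_width: 0.0562
t 59.42 pos [ 0.3753 -0.3329  0.1608] F [ 0.1 -0.7 -0.3] w 0.0562
[0.3745, -0.334, 0.029] rot [ 0.0015 -0.0007  0.0003] shift(aligned) [ 0.1318 -0.0004  0.0013] shift(now) [ 0.1318 -0.0004  0.0014]
```

```bash
python3 -m inch '.010 0 .001 0 0 0;.02 0 0 0 0 0;.022 0 0 0 0 0;.022 0 0 0 0 0;.020 0 0 0 0 0;.014 0 0 0 0 0;.010 0 0 0 0 0;.007 0 0 0 0 0;.004 0 0 0 0 0;.002 0 0 0 0 0;0 0 0 0 0 0;0 0 0 0 0 0';python3 go.py .3745,-.334,.029; python3 -m inch '0 0 0 0 0 0;0 0 0 0 0 0;0 0 0 0 0 0;0 0 0 0 0 0;0 0 0 0 0 0;0 0 0 0 0 0' .025 30
```

```text
t: 60.42
ee_pos: [0.3746, -0.3349, 0.0309]
eef_rot: [0.586, 0.396, -0.585, 0.397]
force: [-0.4, -0.1, -0.4]
grip_width: 0.0561
t 60.42 pos [ 0.3746 -0.3349  0.0309] F [-0.4 -0.1 -0.4] w 0.0561
[0.3745, -0.334, 0.029] rot [ 0.0003  0.0003 -0.0013] shift(aligned) [ 0.0019 -0.0005 -0.0008] shift(now) [ 0.0019 -0.0005 -0.0008]
t: 60.92
ee_pos: [0.3746, -0.3349, 0.0312]
eef_rot: [0.586, 0.396, -0.585, 0.397]
force: [-1.0, 0.9, 5.2]
grip_width: 0.0361
```

```bash
python3 -m inch '-.008 0 0 0 0 0;-.016 0 0 0 0 0;-.018 0 0 0 0 0;-.018 0 0 0 0 0;-.016 0 0 0 0 0;-.010 0 0 0 0 0;0 0 0 0 0 0;0 0 0 0 0 0'; python3 go.py .535,-.2905,.115
```

```text
t: 61.58
ee_pos: [0.3742, -0.3345, 0.1165]
eef_rot: [0.586, 0.396, -0.585, 0.397]
force: [-0.2, -0.0, -1.5]
grip_width: 0.0363
t 61.58 pos [ 0.3742 -0.3345  0.1165] F [-0.2 -0.  -1.5] w 0.0363
[0.535, -0.2905, 0.115] rot [ 0.0003  0.0002 -0.0008] shift(aligned) [ 0.0015  0.133  -0.1006] shift(now) [ 0.0016  0.133  -0.1006]
```

```bash
python3 -m inch '0 .007 -.0055 0 0 0;0 .015 -.0115 0 0 0;0 .016 -.012 0 0 0;0 .016 -.012 0 0 0;0 .016 -.012 0 0 0;0 .016 -.012 0 0 0;0 .016 -.012 0 0 0;0 .014 -.0105 0 0 0;0 .011 -.0085 0 0 0;0 .006 -.0045 0 0 0;0 0 0 0 0 0;0 0 0 0 0 0'; python3 go.py .535,-.2905,.034
```

```text
t: 62.58
ee_pos: [0.5343, -0.2905, 0.1156]
eef_rot: [-0.585, -0.397, 0.586, -0.396]
force: [0.4, 0.0, -0.7]
grip_width: 0.0362
t 62.58 pos [ 0.5343 -0.2905  0.1156] F [ 0.4  0.  -0.7] w 0.0362
[0.535, -0.2905, 0.034] rot [0.0005 0.0003 0.0018] shift(aligned) [ 0.0816  0.0006 -0.0002] shift(now) [ 0.0816  0.0008 -0.0003]
```

```bash
python3 -m inch '.008 0 0 0 0 0;.015 0 0 0 0 0;.016 0 0 0 0 0;.014 0 0 0 0 0;.010 0 0 0 0 0;.006 0 0 0 0 0;.004 0 0 0 0 0;.002 0 0 0 0 0;0 0 0 0 0 0;0 0 0 0 0 0'; python3 go.py .535,-.2905,.032
```

```text
t: 63.42
ee_pos: [0.5354, -0.2909, 0.0419]
eef_rot: [0.586, 0.396, -0.585, 0.397]
force: [-0.6, -0.0, -0.2]
grip_width: 0.0364
t 63.42 pos [ 0.5354 -0.2909  0.0419] F [-0.6 -0.  -0.2] w 0.0364
[0.535, -0.2905, 0.032] rot [ 0.0002  0.0001 -0.0011] shift(aligned) [ 0.0099 -0.0005 -0.0002] shift(now) [ 0.0099 -0.0005 -0.0002]
```

```bash
python3 -m inch '.003 0 0 0 0 0;.003 0 0 0 0 0;.001 0 0 0 0 0;.001 0 0 0 0 0;0 0 0 0 0 0'; python3 -m inch '.001 0 0 0 0 0;0 0 0 0 0 0'; python3 -m inch '.001 0 0 0 0 0;0 0 0 0 0 0'
```

```text
t: 63.83
ee_pos: [0.5349, -0.2905, 0.0331]
eef_rot: [-0.585, -0.397, 0.586, -0.396]
force: [0.3, -0.4, -0.9]
grip_width: 0.036
t: 64.0
ee_pos: [0.535, -0.2906, 0.0323]
eef_rot: [0.585, 0.396, -0.585, 0.397]
force: [0.3, 0.3, -0.8]
grip_width: 0.0362
t: 64.17
ee_pos: [0.5352, -0.2907, 0.0322]
eef_rot: [0.586, 0.396, -0.585, 0.397]
force: [-2.2, 0.9, 4.5]
grip_width: 0.0363
```

Contact at the expected height. Release, rise, retreat toward the robot's right side.

```bash
python3 -m inch '0 0 0 0 0 0;0 0 0 0 0 0;0 0 0 0 0 0;0 0 0 0 0 0' .055;python3 -m inch '-.015 0 0 0 0 0;-.025 0 0 0 0 0;-.03 0 0 0 0 0;-.03 0 0 0 0 0;-.03 0 0 0 0 0;-.03 0 .01 0 0 0;-.01 0 .025 0 0 0;0 -.01 .03 0 0 0;0 -.01 .03 0 0 0;0 -.01 .03 0 0 0;0 -.01 .03 0 0 0;0 -.01 .03 0 0 0;0 -.01 .03 0 0 0;0 -.01 .03 0 0 0;0 -.01 .03 0 0 0;0 -.01 .02 0 0 0;0 0 .01 0 0 0;0 0 0 0 0 0;0 0 0 0 0 0';python3 - <<'E'
from h import *
a=env.read_camera('side');b=env.read_camera('top')
cv2.imwrite('pics/s20f.png',a);cv2.imwrite('pics/t20f.png',b)
crop(a,135,140,195,150,4,'pics/s20.png');crop(b,180,165,195,150,4,'pics/t20.png')
def box(n,t): 
    r=env.find_in(n,t); return [(np.round(d['box'],1).tolist(),round(d['conf'],2)) for d in r[:2]]
for n in('top','side'):
  for th in["stain_bottle_mid","dropper_bottle_mid","oil_bottle_mid","dish_mid","drawer_knob"]: print(n,th,box(n,th))
E
python3 go.py
```

```text
t: 64.5
ee_pos: [0.535, -0.2906, 0.0312]
eef_rot: [-0.585, -0.396, 0.585, -0.397]
force: [0.3, 0.4, -0.1]
grip_width: 0.0551
t: 66.08
ee_pos: [0.3394, -0.5397, 0.2011]
eef_rot: [0.586, 0.397, -0.585, 0.397]
force: [0.0, 0.5, 0.4]
grip_width: 0.0551
top stain_bottle_mid [([244.3, 198.3, 22.8, 26.3], 0.6)]
top dropper_bottle_mid [([211.0, 217.2, 18.4, 19.8], 0.92)]
top oil_bottle_mid [([217.3, 185.0, 17.8, 13.4], 0.71), ([207.7, 144.9, 84.5, 36.9], 0.55)]
top dish_mid [([313.5, 228.4, 31.1, 28.1], 0.64)]
top drawer_knob [([209.5, 146.7, 77.1, 33.5], 0.57)]
side stain_bottle_mid [([259.7, 207.7, 27.4, 30.6], 0.98)]
side dropper_bottle_mid [([261.3, 236.4, 23.4, 36.1], 0.9)]
side oil_bottle_mid [([228.6, 230.2, 21.4, 28.1], 0.55), ([222.2, 229.1, 88.4, 62.0], 0.36)]
side dish_mid [([309.7, 170.5, 28.9, 22.1], 0.96)]
side drawer_knob [([192.4, 180.5, 58.8, 57.8], 0.71)]
t 66.68 pos [ 0.3383 -0.5403  0.2014] F [-0.3  0.2  0. ] w 0.0551
```

View pics/s20.png

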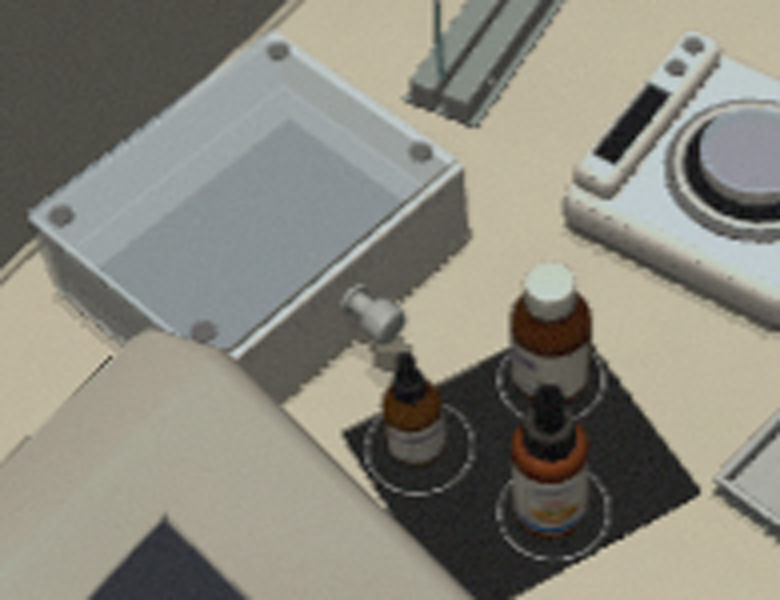

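View pics/t20.png

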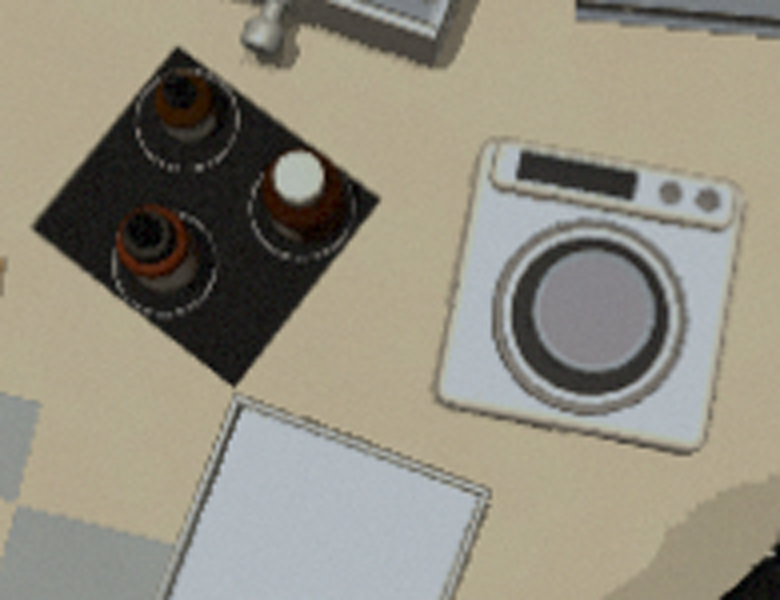

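```bash
python3 -c "
from cell import env
print(env.close_job())"
```

```text
the job is handed in; nothing more can be done
None
```

I finished the job and handed it in at about 67 s of the 138 s allowed. It gave no verdict, so the results below come from my own last pictures and force readings.

**What I did**
- I stood the stain, oil and dropper bottles on the drip tray and pulled the drawer out to about 0.107 m.
- I lifted the dish out and set it in the counter's well.
- I shut the drawer until it stopped; the start picture and the push back suggest it began about 4 mm ajar. I then put the bottles back: dropper, oil, stain.

**What the last checks showed**
- **Bottles:** all three stand upright on their own rings. They are within about 1–2 mm of where they started; the oil bottle is furthest off, at about 1.5 mm in the side view.
- **Dish:** it lies flat inside the rim, roughly centred, with black well floor showing all round it.
- **Drawer:** the front panel is against the hood and the gap seen at the start is gone. While shutting, the knob stopped moving as the push rose to about 9 N along the slide.
- **Arm:** it is clear of everything. The highest force in any reading was about 19 N.

**What disagreed**
- **Mat angle:** the task says the mat is parallel to the drawer, but the pictures put it at about -39° and the drawer at -22°. I worked from the pictures.
- **Dish grip:** the gripper read 51 mm on the 56 mm dish, probably because only the fingertips held it. The dish still lifted and landed flat.

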